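# Load a telescope filter wheel and click the filter into the light path

## Task

Take the loose filter out of its case by its metal rim, never touching the glass, and push it into the filter wheel's empty pocket until it snaps home and its rim sits flat on the wheel all round, pushing no harder than about 12 N, and let go. Then turn the wheel by its knob just one click, so that this filter comes to rest under the short tube and the wheel stays in that click. Leave the other things on the table where they are.

Things in the scene. Friction and masses are not known exactly. Their poses are not given: they have to be found in the camera images.
- filter_center (a point): The loose filter, an upright round metal cell 20 mm tall, 75 g; this point is on its axis half-way up, z up. Upper half: knurled rim 39 mm across, 10 mm tall, to be gripped; in its top a recess 26 mm across, the glass 5 mm down. Lower half: foot, 22 mm across at the bottom, widening to 28 mm half-way up, with a groove above. The rim's flat underside is level with this point.
- filter: The same filter; origin at the centre of its foot's underside, z up along its axis. It starts standing on its foot in the case.
- filter_glass: The filter's round glass window in the recess of its rim, not to be touched; origin as for the filter's body.
- case: The open black filter case, fixed: 112 mm square, walls 14 mm tall, 4 mm thick, foam floor 9 mm above the table, on which the filter stands near the middle. Origin at the centre of its underside on the table.
- housing: The filter wheel's dark round open housing, 208 mm across, fixed to the table, its rim 20 mm tall, below the wheel. Origin on the wheel's axis at table height, z up. In this body's axes the empty pocket stands at -x at the start, and the tube a fifth of a turn counter-clockwise from there (seen from above).
- pocket (a point): Centre of the wheel's one empty pocket at the wheel's top face (30 mm above the table), moves with the wheel, z up: a plain through hole 30 mm across, 66 mm from the axis. Three sprung noses in its wall grip the filter's foot: it takes a push rising to 5 to 10 N, then snaps home and holds. When home, filter_center is at this point. Four other pockets, 78 mm apart, hold like filters, fixed.
- spindle: The sprung spindle that carries the wheel (aluminium disc, 184 mm across, 12 mm thick). Pushed down, the wheel stays level but sinks, 1 mm per 1.2 N, to a hard stop 6 mm down (8 N), and rises again when let go. So it sinks 4 to 6 mm before the filter snaps in; then the push drops and, going on down, climbs again past 11 N. Origin on the axis, 10 mm above the table at rest.
- knob_grip (a point): The black bar knob on the wheel's axis, turning with the wheel: bar 44 mm long (this point's y axis), 14 mm thick (x axis), 22 mm tall (z up), from 23 to 45 mm above the wheel's top face; this point is its centre, 64 mm above the table.
- wheel (a joint): Angle of the wheel in rad: 0 in its first click, the empty pocket at the loading place; grows counter-clockwise seen from above. A click stop every fifth of a turn (1.257 rad): up to 0.25 N m holds the wheel back until half-way, then draws it into the next stop. At +1.257 the pocket is under the tube.
- light_port (a point): Where the filter must come to rest: on the axis of the short dark tube (38 mm outside, 28 mm inside) that a fixed bracket holds over the wheel, 66 mm from its axis; point at the height of the wheel's top face. The tube spans 12 to 23 mm above that face: a filter that is home passes under with 2 mm to spare, one that stands proud runs against it.
- tape_roll: A roll of paper tape lying flat, 92 mm across, 24 mm tall, loose. Leave alone. Origin at the centre of its underside.
- eyepiece: A black telescope eyepiece standing upright, 48 mm across, 66 mm tall, loose. Leave alone. Origin at the centre of its underside.
- screw_tray: A grey two-part tray with small screws, 90 x 120 mm, 26 mm tall, loose. Leave alone. Origin at the centre of its underside.
There are look-alikes about, which are no part of the job. Of the things that look like the filter, the larger one is meant.

How it is judged:
By the outcome, as a careful person would: the job done as asked, in the order asked, and still so for the second after the job is handed in, with the robot touching nothing.
It also fails if it takes over 58 s, if anything falls off the work surface, if the arm or the gripper's body presses on something with over 40 N, if the wrist force passes 120 N, or if a joint passes its speed limit or range.

## Robot

A 6-joint arm with a two-finger parallel gripper is mounted at the origin on the work surface. World frame = base frame: x ahead of the robot, y to its left, z up, the work surface at z = 0. Lengths are in m, angles in rad, forces in N, time in s.
With the tool pointing down it reaches from about 0.375 to 0.9 m from the base axis. Payload 3.1 kg.
Tool frame: the origin (TCP) lies at the very end of the fingers, on their centre line; the grasp point (between the pads) lies robot.grasp_offset behind it (robot.grasp_offset is the distance from the TCP to the grasp point, in m); z points along the fingers, y is the direction in which the jaws open and shut (so a half turn about z gives the same grasp; the last joint's range is limited). The gripper opens to 87 mm and grips with 3 to 60 N. Pads are 19 mm wide; open, the fingers measure 117 mm over their backs; the gripper's body (75 mm by 190 mm) begins 51 mm behind the grasp point.
Start: joints at [-0.178, 0.527, 1.433, -0, 1.181, -0.178], TCP at [0.625, 0, 0.199] pointing down, gripper open.
Joint ranges: [-3.08, 3.08], [-0.75, 2.2], [0.22, 2.44], [-1.43, 4.57], [0, 2.65], [-2.85, 2.85]. Speed limits (rad/s): [2.79, 2.79, 3.14, 3.14, 3.14, 3.14].

## Interface

Orientations are given as a unit quaternion [x, y, z, w].
In Python, from rig import robot gives the robot as it stands.
- The arm moves only by the tool drive_tool, never from a script. Its argument "targets" is one flat list of numbers, 6 for each row, row after row: the shift along the tool's x, y, z in cm, then the turn, a rotation vector about the tool's x, y, z in degrees. A call has 1 to 12 rows; each row is the pose to reach, as a shift and turn from the pose commanded when the call began, along the tool's axes at that moment; what a row does not reach only later rows make up. A row lasts 1/12 s, in which the tool goes at most 41.7 mm and 7.16 degrees, less where a joint would pass 70% of its speed; a pose out of reach is approached as far as the arm can. A call with a gripper value outside its range is refused whole. "grip" is the gripper command: -1 is fully open, 1 is shut, values between are in proportion, set as the call begins (left out, the last holds). The fingers move at their own pace and stop on an object; "squeeze" is the grip in N (left out, the last holds). Time passes only in rows, so rows that repeat a pose let the fingers close. It gives the time, the measured TCP pose, the force and the opening at its end, in the units of the state.
- robot.get_obs(): the state, without advancing time (a new reading comes with each control period).
- robot.camera(name): name is "scene" or "side" or "wrist"; returns (picture, depth): 400x640x3 uint8, red, green, blue; 400x640 float32, m along the optical axis (not along the pixel's ray), 0 where there is no reading.
- robot.calibration(name): a dict with "mtx" (3x3 intrinsics, pixels), "R" (3x3) and "t" (3): a world point X has camera coordinates R X + t; the wrist camera has in their place "hand_eye" (4x4, takes a point from camera to tool coordinates, whose origin is the TCP and whose axes are the flange's). Camera axes: x right, y down, z forward; pixel columns grow to the right and rows downward; lengths in m; the calibration is good to about 2 mm. A picture is of the moment at which its call begins: read the wrist's pose just before it. calibration takes no time and is no camera call.
- robot.hand_in(): hands the job in, once; it reports no verdict.
The state is a dict: "time": time; "q": joint angles; "joint_velocities": joint speeds; "joint_torque": joint torques, N m; "position": TCP position; "tool_rot": TCP orientation; "ft_force": force on the tool from outside, world axes, zero at the start; "moment": the same for the moment, N m; "grip_width": finger opening in m.
Only numpy, scipy, OpenCV 4.12 (cv2) and the standard library are available. Lean on these libraries where they do the work, as an engineer would, in place of code of your own. Each camera call takes 0.05 s, during which the arm holds its last target.

## Working session

There is one attempt and no reset: what is moved stays moved. The work goes in short steps, Python scripts to look and compute and a tool call to move; the robot and the scene stay as the last step left them, time stands still between calls to the robot, and variables do not carry over. Pictures are saved under pics/ and viewed, and the job is handed in when it is done.

Besides the shell and the picture viewer there is one more tool, called after "Emit:" by a JSON object that holds its "op" and its "data", one argument or row to a line. drive_tool: Moves the arm, as the interface text tells. Its arguments: {"type":"object","properties":{"targets":{"type":"array","items":{"type":"number"}},"grip":{"type":"number"},"squeeze":{"type":"number"}},"required":["targets"]}

```bash
ls; mkdir -p pics
python3 - <<'E'
from rig import robot
import cv2,numpy as np
print(robot.grasp_offset)
for n in ["scene","side","wrist"]:
    o=robot.get_obs()
    p,d=robot.camera(n)
    cv2.imwrite(f"pics/{n}0.png",p[:,:,::-1]); np.savez(f"pics/{n}0.npz",p=p,d=d,pos=o["position"],rot=o["tool_rot"])
    c=robot.calibration(n); print(n,{k:np.round(v,4).tolist() for k,v in c.items()})
print(o)
E
```

```text
pics
0.0187
scene {'mtx': [[391.6055, 0.0, 321.8784], [0.0, 391.6055, 200.2304], [0.0, 0.0, 1.0]], 'R': [[0.2877, 0.9577, 0.0033], [0.7053, -0.2096, -0.6772], [-0.6479, 0.1971, -0.7358]], 't': [-0.174, -0.3793, 1.3196]}
side {'mtx': [[430.9256, 0.0, 319.1408], [0.0, 430.9256, 199.4545], [0.0, 0.0, 1.0]], 'R': [[-0.866, -0.4997, -0.0158], [-0.2817, 0.5139, -0.8103], [0.4131, -0.6973, -0.5858]], 't': [0.5185, 0.2353, 0.5023]}
wrist {'mtx': [[357.4973, 0.0, 319.3291], [0.0, 357.4973, 203.308], [0.0, 0.0, 1.0]], 'hand_eye': [[0.001, -0.9692, -0.2461, 0.0675], [1.0, 0.0008, 0.0012, 0.0001], [-0.001, -0.2461, 0.9692, -0.1858], [0.0, 0.0, 0.0, 1.0]]}
{'time': 0.1, 'q': array([-1.78485732e-01,  5.28386647e-01,  1.43377545e+00, -2.04405390e-05,
        1.18141840e+00, -1.78506257e-01]), 'joint_velocities': array([ 0.00022754, -0.00274559, -0.00265119,  0.00020156,  0.00151416,
       -0.00035521]), 'joint_torque': array([-3.02360622e-04, -4.40987206e+01, -1.77151054e+01,  6.34850166e-02,
        5.34114777e-02, -3.85449334e-05]), 'position': array([6.24286719e-01, 1.60741810e-04, 1.98260880e-01]), 'tool_rot': array([ 7.07096425e-01,  7.07116439e-01, -5.74620528e-04, -8.11032684e-04]), 'ft_force': array([ 0.09479686, -0.94478376, -0.34499812]), 'moment': array([ 0.01292581, -0.00568475,  0.00484586]), 'grip_width': 0.0869263985072956}
```

View pics/scene0.png

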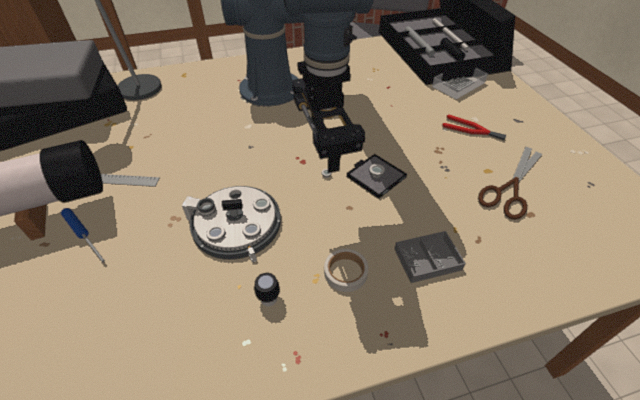

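View pics/side0.png

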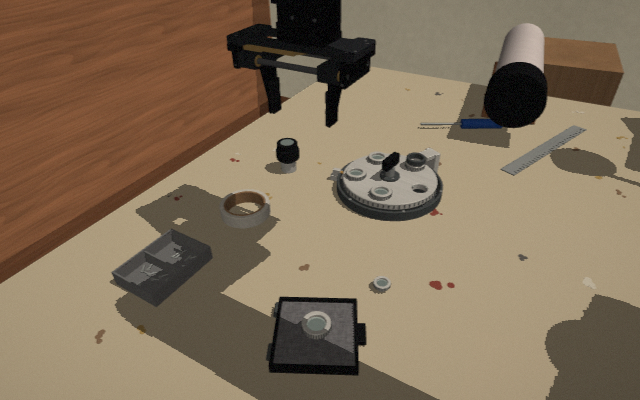

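View pics/wrist0.png

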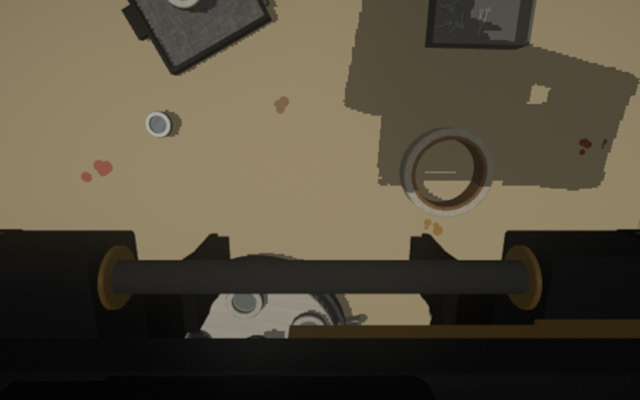

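The scene view shows the wheel at about (235,218) and the case at (377,174). In the side view the filter is at (317,323), the empty pocket at (420,188), the knob at (391,160), the tube at (416,160) and the small look-alike at (382,284). I'll measure these next.

```bash
cat > h.py <<'E'
import numpy as np,cv2
from scipy.spatial.transform import Rotation as R
from rig import robot
def cal(n,pos=None,rot=None):
    c=robot.calibration(n)
    if n!="wrist":
        Rw=np.array(c["R"]).T; return np.array(c["mtx"]),Rw,-Rw@np.array(c["t"])
    H=np.array(c["hand_eye"]);Rt=R.from_quat(rot).as_matrix()
    return np.array(c["mtx"]),Rt@H[:3,:3],Rt@H[:3,3]+pos
def load(f):
    z=np.load(f); return z["p"],z["d"],z["pos"],z["rot"]
def rays(K,uv):
    uv=np.atleast_2d(uv).astype(float); return np.c_[(uv[:,0]-K[0,2])/K[0,0],(uv[:,1]-K[1,2])/K[1,1],np.ones(len(uv))]
def onplane(C,uv,z):
    K,Rw,o=C; d=rays(K,uv)@Rw.T; return o+d*((z-o[2])/d[:,2])[:,None]
def cloud(C,d):
    K,Rw,o=C; v,u=np.mgrid[:d.shape[0],:d.shape[1]]
    r=rays(K,np.c_[u.ravel(),v.ravel()])*d.ravel()[:,None]
    return (r@Rw.T+o).reshape(d.shape+(3,))
def proj(C,X):
    K,Rw,o=C; c=(np.atleast_2d(X)-o)@Rw; p=c@K.T; return p[:,:2]/p[:,2:]
def snap(n,tag):
    o=robot.get_obs(); p,d=robot.camera(n)
    cv2.imwrite(f"pics/{n}{tag}.png",p[:,:,::-1]); np.savez(f"pics/{n}{tag}.npz",p=p,d=d,pos=o["position"],rot=o["tool_rot"]); return o
def crop(n,tag,x0,y0,x1,y1,s):
    p=cv2.imread(f"pics/{n}{tag}.png")[y0:y1,x0:x1]
    f=f"pics/{n}{tag}_c{x0}_{y0}.png"; cv2.imwrite(f,cv2.resize(p,None,fx=s,fy=s,interpolation=cv2.INTER_CUBIC)); return f
E
python3 - <<'E'
from h import *
for n,pts in [("side",dict(filt=(317,323),pocket=(420,188),knob=(391,160),tube=(416,160),small=(382,284),hub=(390,175))),("scene",dict(filt=(377,170),knob=(232,204),tube=(206,205)))]:
    p,d,pos,rot=load(f"pics/{n}0.npz"); C=cal(n); X=cloud(C,d)
    for k,(u,v) in pts.items(): print(n,k,np.round(X[v,u],4))
print(crop("side","0",320,135,460,225,5)); print(crop("side","0",260,290,380,380,6)); print(crop("scene","0",170,170,300,270,6));
E
```

```text
side filt [0.5001 0.1757 0.0259]
side pocket [ 0.4892 -0.2009  0.0203]
side knob [ 0.5468 -0.1834  0.0757]
side tube [ 0.5229 -0.266   0.0395]
side small [0.457  0.0568 0.0114]
side hub [ 0.5482 -0.1898  0.0382]
scene filt [0.5041 0.1787 0.0247]
scene knob [ 0.5606 -0.1943  0.0715]
scene tube [ 0.51   -0.2542  0.0332]
pics/side0_c320_135.png
pics/side0_c260_290.png
pics/scene0_c170_170.png
```

View pics/side0_c320_135.png

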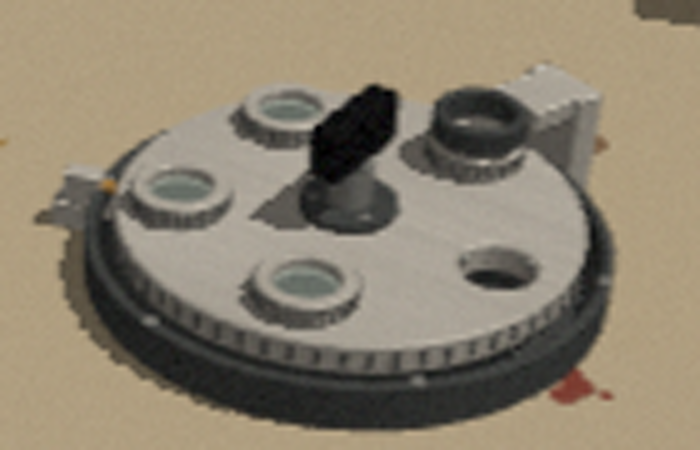

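View pics/side0_c260_290.png

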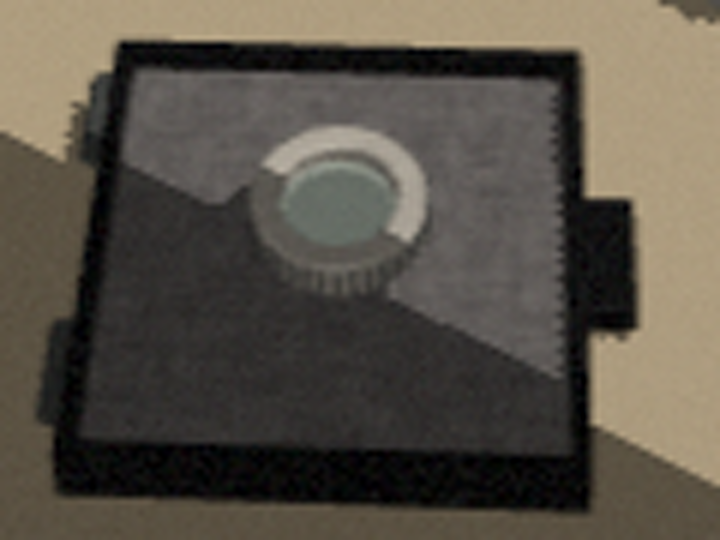

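View pics/scene0_c170_170.png

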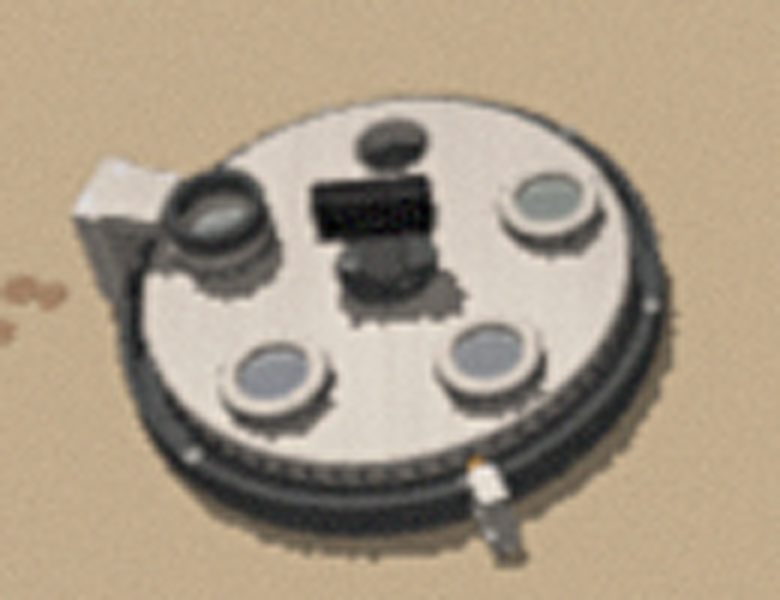

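The close-ups show the filter standing alone in the case. The pocket is empty, the knob bar lies across the pocket direction, and the tube is one place on counter-clockwise. I'll hover over the filter and measure it with the wrist camera.

Emit:
{"op": "drive_tool", "data": {
  "targets": [3, -2, 1, 0, 0, 0, 6, -4, 2, 0, 0, 0, 9, -6, 3, 0, 0, 0, 12, -8, 4, 0, 0, 0, 15, -10, 5, 0, 0, 0, 17.5, -12.2, 5, 0, 0, 0, 17.5, -12.2, 5, 0, 0, 0, 17.5, -12.2, 5, 0, 0, 0],
  "grip": -1
}}

```text
time: 0.82
position: [0.5013, 0.1763, 0.1489]
tool_rot: [0.706, 0.708, -0.001, -0.0]
ft_force: [0.3, -0.7, -0.0]
grip_width: 0.0867
```

Run:
```python
from h import *
o=snap("wrist","1"); print(o["time"],o["position"],o["tool_rot"],o["q"])
```

```text
0.8167 [0.50133573 0.17631492 0.1488565 ] [ 7.05900753e-01  7.08310369e-01 -6.25593285e-04 -3.95833683e-04] [ 1.27851598e-01  4.72033311e-01  1.71768044e+00 -1.72448340e-04
  9.53352828e-01  1.24543827e-01]
```

View pics/wrist1.png

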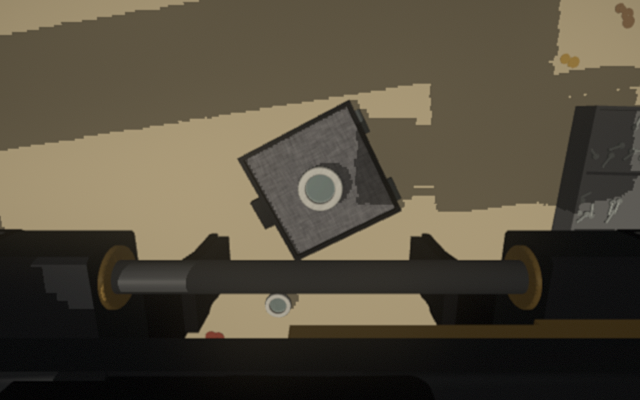

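The wrist view shows the filter rim centred near (320,188), with the case turned about 27°. I'll fit the rim.

Run:
```python
from h import *
p,d,pos,rot=load("pics/wrist1.npz"); C=cal("wrist",pos,rot)
hsv=cv2.cvtColor(p,cv2.COLOR_RGB2HSV)
m=((p.min(2)>125)&(hsv[...,1]<60)).astype(np.uint8)
roi=np.zeros_like(m); roi[155:222,285:356]=1; m&=roi
cs,_=cv2.findContours(m,cv2.RETR_EXTERNAL,cv2.CHAIN_APPROX_NONE); c=max(cs,key=cv2.contourArea)
e=cv2.fitEllipse(c); mc=cv2.minEnclosingCircle(c); print(e,mc)
P=onplane(C,c[:,0,:],0.029)
(cx,cy),r=cv2.minEnclosingCircle((P[:,:2]*1000).astype(np.float32)); print(cx,cy,r)
print("ell centre",onplane(C,[e[0]],0.029))
X=cloud(C,d); print(X[188,320],X[188,340],X[205,320], X[188,300])
# side check
p,d,_,_=load("pics/side0.npz"); C=cal("side")
print("side proj of est",proj(C,[[cx/1000,cy/1000,.029]]), onplane(C,[[316.6,323.5]],.024))
# wheel: bright disc edge in side and scene by ellipse
```

```text
((319.5606994628906, 188.68972778320312), (41.50383758544922, 42.575836181640625), 88.86161804199219) ((319.5, 188.5833282470703), 21.654743194580078)
501.79730224609375 179.0272216796875 18.98400115966797
ell centre [[0.50179878 0.17932606 0.029     ]]
[0.50219099 0.17891741 0.02409873] [0.51956898 0.18024744 0.03007928] [0.50225289 0.16479587 0.0296942 ] [0.48485914 0.18037809 0.03145967]
side proj of est [[314.5612381  322.75363617]] [[0.50090636 0.17541413 0.024     ]]
```

Emit:
{"op": "drive_tool", "data": {
  "targets": [0.1, 0, 3, 0, 0, 0, 0.2, 0, 6, 0, 0, 0, 0.25, 0, 9, 0, 0, 0, 0.25, 0, 11, 0, 0, 0, 0.25, 0, 11, 0, 0, 0, 0.25, 0, 11, 0, 0, 0],
  "grip": -0.4
}}

```text
time: 1.37
position: [0.5036, 0.1765, 0.0384]
tool_rot: [0.708, 0.707, -0.001, -0.0]
ft_force: [0.1, 0.1, 0.5]
grip_width: 0.0622
```

Run:
```python
from h import *
o=snap("wrist","2"); print(o["time"],o["position"],o["grip_width"]); snap("side","2"); crop("side","2",230,230,390,380,5)
```

```text
1.3667 [0.50364837 0.1764749  0.03844473] 0.062152074844097224
```

View pics/wrist2.png

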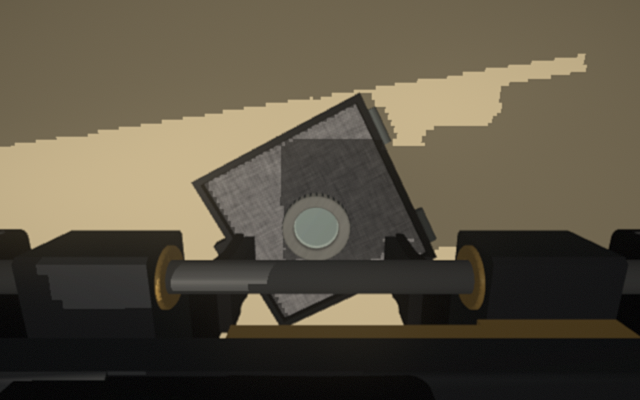

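View pics/side2_c230_230.png

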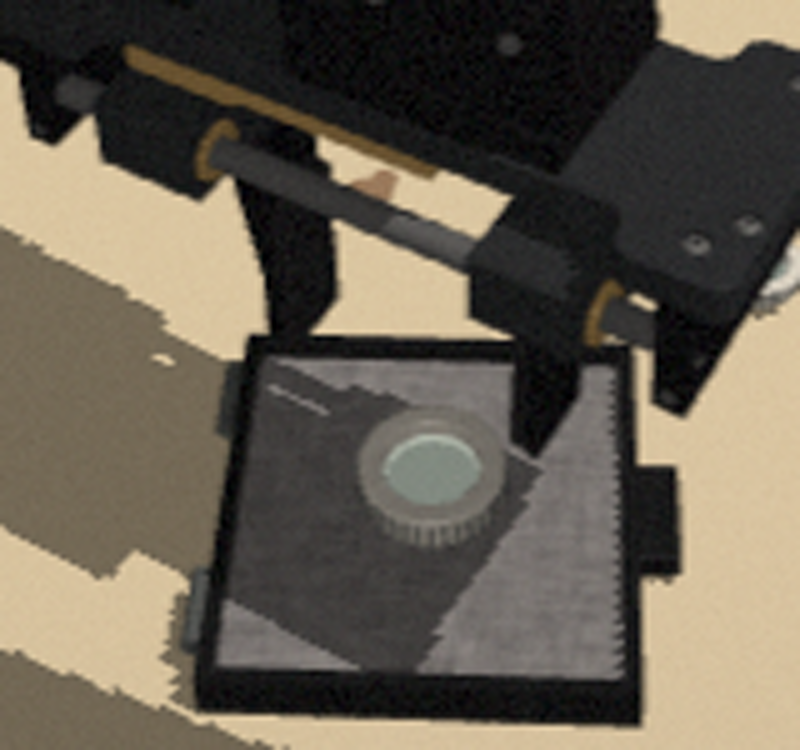

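```bash
cat >> h.py <<'E'
def rimfit(tag,box,z,lo=95,sat=70):
    p,d,pos,rot=load(f"pics/wrist{tag}.npz"); C=cal("wrist",pos,rot)
    g=p.min(2); 
    x0,y0,x1,y1=box; roi=p[y0:y1,x0:x1]
    out=cv2.HoughCircles(cv2.cvtColor(roi,cv2.COLOR_RGB2GRAY),cv2.HOUGH_GRADIENT,1.2,100,param1=80,param2=15,minRadius=15,maxRadius=60)
    return C,pos,rot,out
E
python3 - <<'E'
from h import *
p,d,pos,rot=load("pics/wrist2.npz"); C=cal("wrist",pos,rot)
X=cloud(C,d)
m=((X[...,2]>0.026)&(X[...,2]<0.034)); m[:190]=0;m[262:]=0;m[:,:270]=0;m[:,370:]=0
ys,xs=np.nonzero(m); print(len(xs),xs.min(),xs.max(),ys.min(),ys.max())
g=X[m]; print(g.min(0),g.max(0)); 
(cx,cy),r=cv2.minEnclosingCircle((g[:,:2]*1000).astype(np.float32)); print(cx,cy,r)
Rt=R.from_quat(rot).as_matrix()
print("tool rel mm",(Rt.T@(np.array([cx/1e3,cy/1e3,.029])-pos))*1e3)
# pixel-based
Q=onplane(C,[[284,228],[350,228],[317,195]],.029); print(Q)
E
python3 -c "
from h import *
print(crop('wrist','2',260,180,380,290,6))"
```

```text
2072 282 350 195 259
[0.4822197  0.16020853 0.02604113] [0.52173003 0.19929783 0.03130157]
502.0985107421875 179.0367431640625 20.261211395263672
tool rel mm [ 2.56238831 -1.54198262  9.44587595]
[[0.48371028 0.17978371 0.029     ]
 [0.52156978 0.17976417 0.029     ]
 [0.50268378 0.19919119 0.029     ]]
pics/wrist2_c260_180.png
```

View pics/wrist2_c260_180.png

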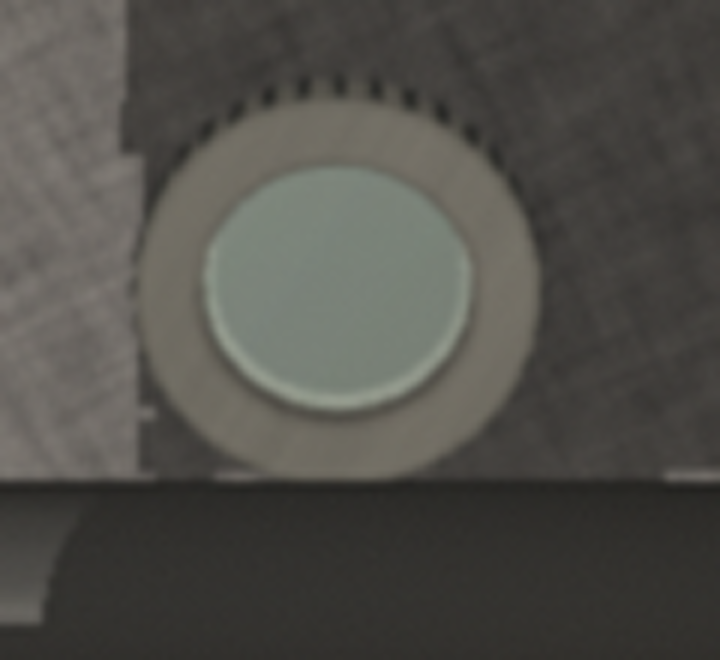

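The rim is centred at (316.5,228), which is 2.6 mm along tool x and −1.5 mm along tool y from the TCP. I'll descend so the tips stay just above the rim's underside, then grip.

Emit:
{"op": "drive_tool", "data": {
  "targets": [0.25, -0.15, 0.5, 0, 0, 0, 0.25, -0.15, 1.0, 0, 0, 0, 0.25, -0.15, 1.4, 0, 0, 0, 0.25, -0.15, 1.7, 0, 0, 0, 0.25, -0.15, 1.7, 0, 0, 0, 0.25, -0.15, 1.7, 0, 0, 0]
}}

```text
time: 1.97
position: [0.5013, 0.1801, 0.022]
tool_rot: [0.707, 0.707, -0.0, -0.0]
ft_force: [-1.1, 0.0, 0.2]
grip_width: 0.0609
```

Run:
```python
from h import *
snap("side","3"); o=snap("wrist","3"); print(o["position"],o["ft_force"]);crop("side","3",260,270,380,360,6);crop('wrist','3',220,180,420,290,4)
```

```text
[0.50146491 0.18008476 0.0221302 ] [ 0.7556541  -0.55078886  0.51494925]
```

View pics/side3_c260_270.png

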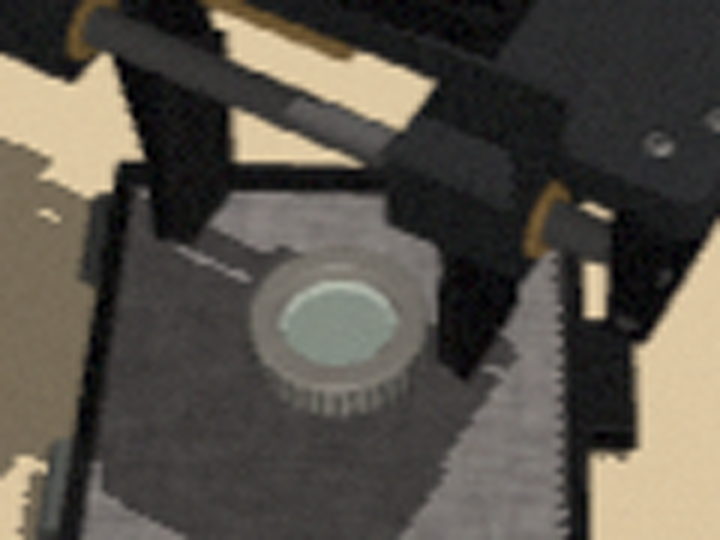

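View pics/wrist3_c220_180.png

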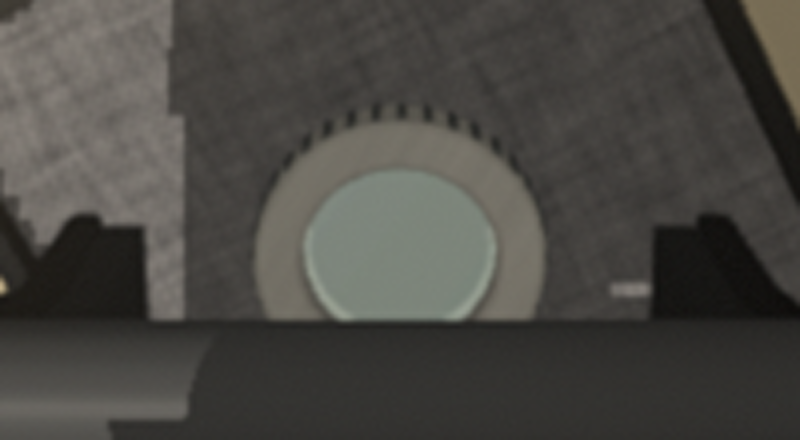

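The filter is centred between the fingers (crop x = 400 for both). Now I'll grip it and lift.

Emit:
{"op": "drive_tool", "data": {
  "targets": [0, 0, 0.05, 0, 0, 0, 0, 0, 0.05, 0, 0, 0, 0, 0, 0.05, 0, 0, 0, 0, 0, 0.05, 0, 0, 0, 0, 0, 0.05, 0, 0, 0, 0, 0, 0.05, 0, 0, 0, 0, 0, 0.05, 0, 0, 0, 0, 0, 0.05, 0, 0, 0],
  "grip": 1,
  "squeeze": 35
}}

```text
time: 2.73
position: [0.5015, 0.18, 0.0217]
tool_rot: [0.707, 0.707, 0.0, 0.0]
ft_force: [0.4, -0.8, -0.2]
grip_width: 0.0152
```

Emit:
{"op": "drive_tool", "data": {
  "targets": [0, 0, -1, 0, 0, 0, 0, 0, -3, 0, 0, 0, 0, 0, -6, 0, 0, 0, 0, 0, -9, 0, 0, 0, 0, 0, -10, 0, 0, 0, 0, 0, -10, 0, 0, 0, 0, 0, -10, 0, 0, 0]
}}

```text
time: 3.32
position: [0.5015, 0.1801, 0.1222]
tool_rot: [0.707, 0.707, 0.0, 0.0]
ft_force: [-0.1, -0.2, -0.2]
grip_width: 0.0007
```

Run:
```python
from h import *
snap("side","4"); o=snap("wrist","4"); print(o["time"],o["position"],o["ft_force"],o["grip_width"]);crop("side","4",200,180,380,330,4);crop('wrist','4',220,180,420,290,4)
# wheel centre from the side/scene pictures at the start: disc top edge
for n in ["side","scene"]:
    p,d,_,_=load(f"pics/{n}0.npz"); C=cal(n); X=cloud(C,d)
    m=(np.abs(X[...,2]-0.030)<0.006)&(abs(X[...,0]-.55)<.12)&(abs(X[...,1]+.19)<.12)&(p.min(2)>130)
    g=(X[m][:,:2]*1000).astype(np.float32); (c,r)=cv2.minEnclosingCircle(g); print(n,c,r,np.median(X[m][:,2]))
```

```text
3.3667 [0.50060621 0.17989369 0.12108638] [-0.8962869   0.21625595  0.08668929] 0.0005361608957269027
side (563.4457397460938, -192.05247497558594) 103.61233520507812 0.03116251199137765
scene (565.7904052734375, -188.7755126953125) 104.80086517333984 0.02929499538766811
```

View pics/side4_c200_180.png

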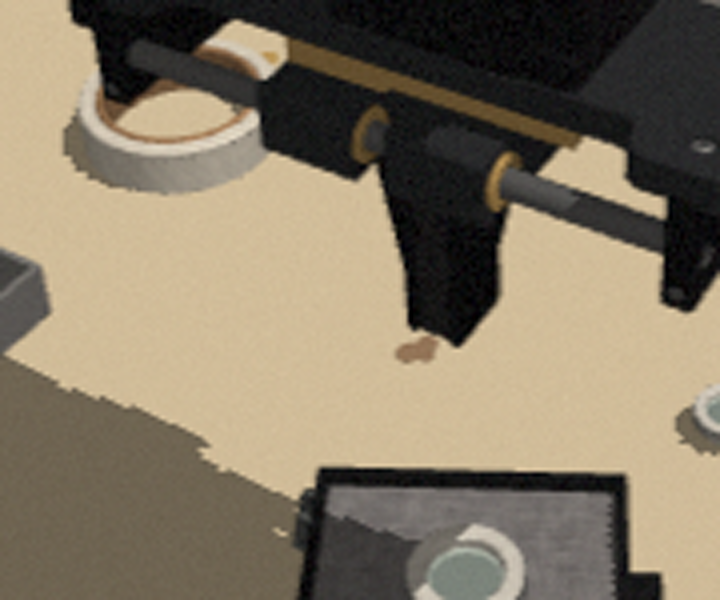

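View pics/wrist4_c220_180.png

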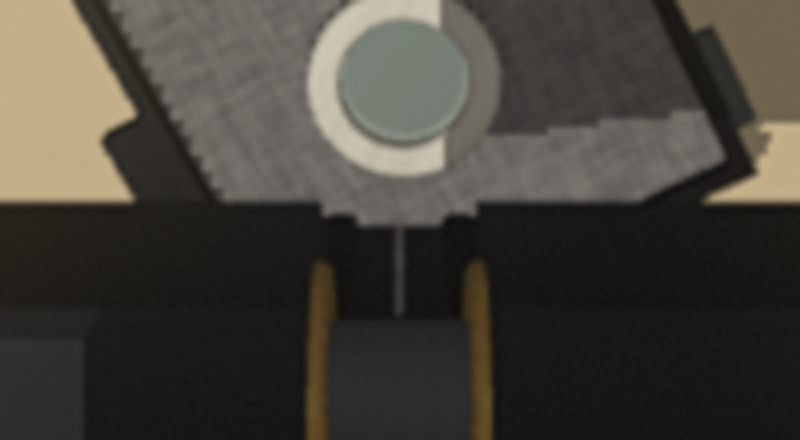

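The grip failed: the opening reads 0.5 mm and the filter is still in the case, at crop (403,80). Before retrying I need to know where the fingertips really are, so I'll compare the tip pixels with their projections.

Run:
```python
from h import *
C=cal("side")
for z in (.017,.022,.027,.032,.037):
  print(z,[proj(C,[[.5013-.0305-a,.18+b,z]]).round(1).tolist()[0] for a in(0,.015) for b in (-.0095,.0,.0095)])
p,d,pos,rot=load("pics/side3.npz"); X=cloud(C,d)
for (u,v) in [(338,330),(336,328),(340,326),(335,320),(317,323),(317,315),(317,335),(330,322)]: print(u,v,X[v,u].round(4))
p,d,pos,rot=load("pics/side4.npz"); X=cloud(C,d); print("tip",[X[v,u].round(4).tolist() for u,v in [(305,260),(310,262),(313,262),(315,260)]],pos)
p,d,pos,rot=load("pics/wrist4.npz"); C=cal("wrist",pos,rot);X=cloud(C,d)
print("filter",onplane(C,[[320.7,200]],.024),onplane(C,[[320.7,201.5]],.029), X[200,320], X[200,301],X[220,320])
print("fingers depth",[(v,(R.from_quat(rot).as_matrix().T@(X[v,312]-pos)).round(4).tolist()) for v in (234,236,240,245,250,256)])
```

```text
0.017 [[338.3, 333.4], [334.9, 338.7], [331.4, 344.2], [348.5, 338.1], [345.1, 343.6], [341.7, 349.1]]
0.022 [[338.3, 331.0], [334.9, 336.3], [331.4, 341.8], [348.6, 335.7], [345.2, 341.2], [341.8, 346.7]]
0.027 [[338.4, 328.6], [334.9, 333.9], [331.4, 339.4], [348.7, 333.3], [345.3, 338.7], [341.9, 344.3]]
0.032 [[338.4, 326.1], [335.0, 331.5], [331.4, 336.9], [348.8, 330.8], [345.4, 336.3], [341.9, 341.9]]
0.037 [[338.5, 323.7], [335.0, 329.0], [331.4, 334.4], [348.9, 328.4], [345.5, 333.8], [342.0, 339.4]]
338 330 [0.461  0.1905 0.0533]
336 328 [0.4642 0.1898 0.0542]
340 326 [0.461  0.1854 0.0552]
335 320 [0.4665 0.1883 0.0664]
317 323 [0.5004 0.1753 0.0252]
317 315 [0.5056 0.1661 0.0285]
317 335 [0.4897 0.1934 0.028 ]
330 322 [0.4841 0.1691 0.0306]
tip [[0.5057, 0.1887, 0.1488], [0.4994, 0.1882, 0.1483], [0.4944, 0.1897, 0.1519], [0.4916, 0.1898, 0.1564]] [0.50148726 0.1800542  0.12215361]
filter [[0.50200942 0.17831261 0.024     ]] [[0.50199312 0.17829738 0.029     ]] [0.5014382  0.1784542  0.02458228] [0.48622615 0.17951432 0.0289947 ] [0.50145508 0.162996   0.0295696 ]
fingers depth [(234, [-0.036, -0.006, 0.112]), (236, [0.0103, -0.0032, -0.0241]), (240, [0.0102, -0.0031, -0.0292]), (245, [0.0106, -0.003, -0.0367]), (250, [0.0103, -0.0029, -0.0421]), (256, [0.0101, -0.0028, -0.0482])]
```

Both cameras agree: the visible fingertips end about 25 mm behind the reported TCP. The side view puts the tips at z≈0.148 with the TCP at 0.122, and the wrist depth gives tool z −0.024. So the fingers closed in the air above the filter. I'll pin the offset down more closely.

Run:
```python
from h import *
o=snap("side","5"); pos,rot=o["position"],o["tool_rot"]; o2=robot.get_obs(); print(pos,o2["position"])
C=cal("side"); p,d,_,_=load("pics/side5.npz"); X=cloud(C,d); Rt=R.from_quat(rot).as_matrix()
T=(X-pos)@Rt
m=(abs(T[...,0])<.03)&(abs(T[...,1])<.03)&(T[...,2]>-.06)&(T[...,2]<.03)&(d>0)
z=T[m]; print(len(z),np.percentile(z[:,2],[90,95,98,99,99.7]).round(4)); 
for lo in np.arange(-.045,.01,.005):
    k=z[(z[:,2]>=lo)&(z[:,2]<lo+.005)]; print(round(lo,3),len(k),k.min(0).round(4) if len(k) else'',k.max(0).round(4) if len(k) else '')
# silhouettes: dark pixels
for t in (0,-.015,-.02,-.025,-.03):
    print(t,proj(C,[pos+Rt@np.array([a,b,t]) for a in(.0095,-.0095) for b in (-.015,0,.015)]).round(1).tolist())
p,d,pos,rot=load("pics/wrist4.npz"); C=cal("wrist",pos,rot);X=cloud(C,d);Rt=R.from_quat(rot).as_matrix();T=(X-pos)@Rt
for u in (305,310,315,325,330): print(u,[T[v,u].round(4).tolist() for v in (234,235,236,237)])
crop("side","5",270,220,350,290,8)
```

```text
[0.50023864 0.17981515 0.12047903] [0.50010436 0.17982765 0.1201834 ]
535 [-0.0281 -0.0265 -0.0252 -0.0245 -0.0242]
-0.045 74 [-0.01   -0.0109 -0.0449] [ 0.0115  0.0083 -0.0401]
-0.04 72 [-0.0107 -0.0111 -0.0399] [ 0.011   0.0075 -0.0351]
-0.035 75 [-0.0101 -0.0111 -0.035 ] [ 0.0107  0.0073 -0.03  ]
-0.03 69 [-0.0103 -0.0107 -0.03  ] [ 0.0111  0.0076 -0.0252]
-0.025 9 [-0.006  -0.0097 -0.0249] [ 0.0102  0.0062 -0.0241]
-0.02 0  
-0.015 0  
-0.01 0  
-0.005 0  
-0.0 0  
0.005 0  
0 [[320.6, 284.1], [309.5, 279.5], [298.7, 275.0], [328.6, 273.7], [317.7, 269.4], [307.0, 265.1]]
-0.015 [[320.4, 275.0], [309.1, 270.4], [298.2, 265.9], [328.5, 264.6], [317.4, 260.3], [306.6, 256.1]]
-0.02 [[320.3, 271.8], [309.0, 267.3], [298.0, 262.8], [328.5, 261.5], [317.3, 257.2], [306.5, 253.0]]
-0.025 [[320.3, 268.7], [308.9, 264.1], [297.7, 259.7], [328.4, 258.4], [317.2, 254.1], [306.3, 249.9]]
-0.03 [[320.2, 265.5], [308.7, 260.9], [297.5, 256.5], [328.4, 255.2], [317.1, 250.9], [306.2, 246.7]]
305 [[0.0115, -0.0065, -0.0247], [0.0117, -0.0064, -0.0265], [0.0116, -0.0064, -0.0277], [0.0118, -0.0063, -0.0296]]
310 [[-0.0359, -0.0077, 0.1118], [-0.0369, -0.0077, 0.1121], [0.0099, -0.0042, -0.023], [0.01, -0.0042, -0.0247]]
315 [[-0.036, -0.0033, 0.1121], [-0.0371, -0.0033, 0.1127], [0.0098, -0.0018, -0.0228], [0.0101, -0.0018, -0.025]]
325 [[-0.0359, 0.0055, 0.1118], [-0.0367, 0.0055, 0.1114], [0.0102, 0.003, -0.0238], [0.0101, 0.003, -0.025]]
330 [[-0.0363, 0.0099, 0.113], [-0.037, 0.0099, 0.1123], [-0.0376, 0.0098, 0.1113], [-0.039, 0.0099, 0.1128]]
```

View pics/side5_c270_220.png

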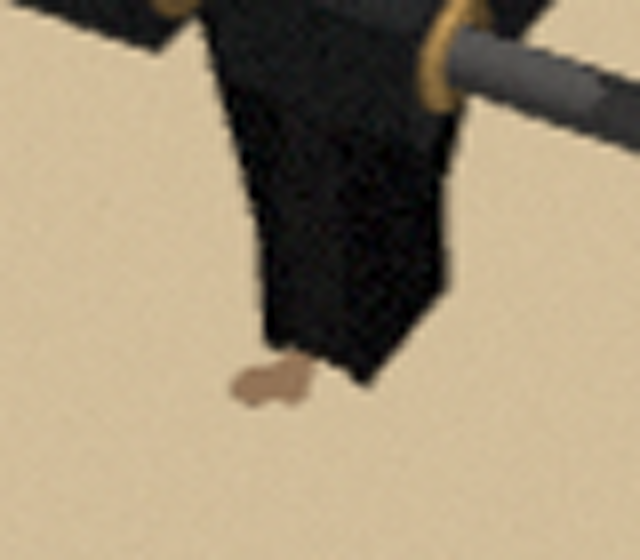

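The tips end at tool z ≈ −0.024 and are centred in x and y, so I'll plan with the tips at reported z + 24 mm. Next I'll open, go lower, and check by eye before the last few millimetres.

Emit:
{"op": "drive_tool", "data": {
  "targets": [-0.1, 0.05, 0, 0, 0, 0, -0.1, 0.05, 1, 0, 0, 0, -0.1, 0.05, 3, 0, 0, 0, -0.1, 0.05, 5, 0, 0, 0, -0.1, 0.05, 7, 0, 0, 0, -0.1, 0.05, 9, 0, 0, 0, -0.1, 0.05, 10.5, 0, 0, 0, -0.1, 0.05, 11, 0, 0, 0, -0.1, 0.05, 11, 0, 0, 0, -0.1, 0.05, 11, 0, 0, 0],
  "grip": -0.4
}}

```text
time: 4.3
position: [0.5017, 0.179, 0.0111]
tool_rot: [0.707, 0.707, -0.0, -0.0]
ft_force: [-0.2, -0.3, 0.1]
grip_width: 0.0577
```

Run:
```python
from h import *
o=snap("side","6"); print(o["position"],o["ft_force"],o["grip_width"]);crop("side","6",260,270,380,360,6);snap("wrist","6");crop('wrist','6',220,180,420,330,4)
```

```text
[0.50172192 0.17897623 0.01111971] [-0.23224378 -0.28358332  0.12734458] 0.05772503222373063
```

View pics/side6_c260_270.png

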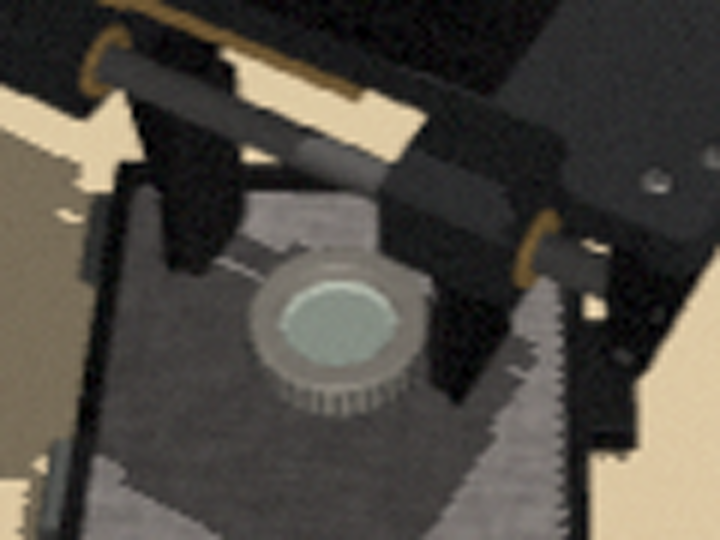

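View pics/wrist6_c220_180.png

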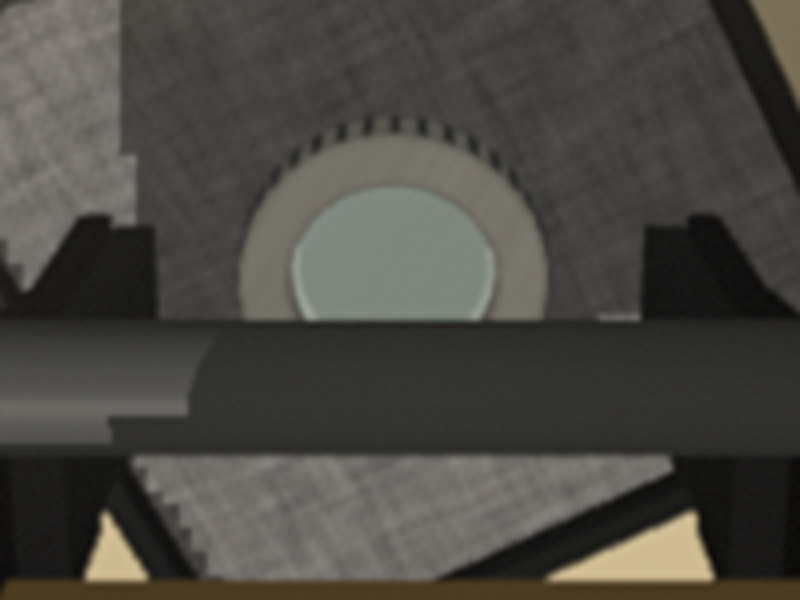

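Emit:
{"op": "drive_tool", "data": {
  "targets": [0, -0.05, 0.5, 0, 0, 0, 0, -0.05, 0.9, 0, 0, 0, 0, -0.05, 1.2, 0, 0, 0, 0, -0.05, 1.35, 0, 0, 0, 0, -0.05, 1.35, 0, 0, 0, 0, -0.05, 1.35, 0, 0, 0]
}}

```text
time: 4.9
position: [0.5014, 0.179, -0.0019]
tool_rot: [0.707, 0.707, -0.0, -0.0]
ft_force: [-0.0, 0.0, 0.7]
grip_width: 0.061
```

Emit:
{"op": "drive_tool", "data": {
  "targets": [0, 0, 0, 0, 0, 0, 0, 0, 0, 0, 0, 0, 0, 0, 0, 0, 0, 0, 0, 0, 0, 0, 0, 0, 0, 0, 0, 0, 0, 0, 0, 0, 0, 0, 0, 0, 0, 0, 0, 0, 0, 0, 0, 0, 0, 0, 0, 0],
  "grip": 1,
  "squeeze": 35
}}

```text
time: 5.57
position: [0.5016, 0.179, -0.0018]
tool_rot: [0.707, 0.707, 0.0, 0.0]
ft_force: [0.2, 0.4, 1.1]
grip_width: 0.0382
```

The opening stopped at 38 mm, so the rim is gripped. I'll lift it and look.

Emit:
{"op": "drive_tool", "data": {
  "targets": [0, 0, -0.5, 0, 0, 0, 0, 0, -1.5, 0, 0, 0, 0, 0, -4, 0, 0, 0, 0, 0, -7, 0, 0, 0, 0, 0, -10, 0, 0, 0, 0, 0, -12, 0, 0, 0, 0, 0, -12, 0, 0, 0, 0, 0, -12, 0, 0, 0]
}}

```text
time: 6.23
position: [0.5023, 0.1792, 0.1199]
tool_rot: [0.707, 0.707, 0.001, 0.001]
ft_force: [0.3, -0.8, -1.4]
grip_width: 0.0379
```

Run:
```python
from h import *
o=snap("side","7"); print(o["position"],o["ft_force"],o["grip_width"]);crop("side","7",240,200,380,300,5);snap("wrist","7");crop('wrist','7',220,180,420,330,4)
```

```text
[0.50230495 0.17919689 0.11994676] [ 0.25029673 -0.77197698 -1.39691863] 0.037892713064908684
```

View pics/side7_c240_200.png

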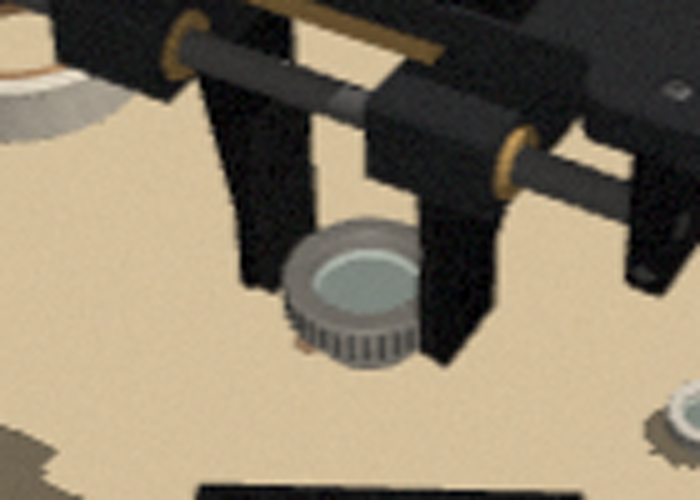

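View pics/wrist7_c220_180.png

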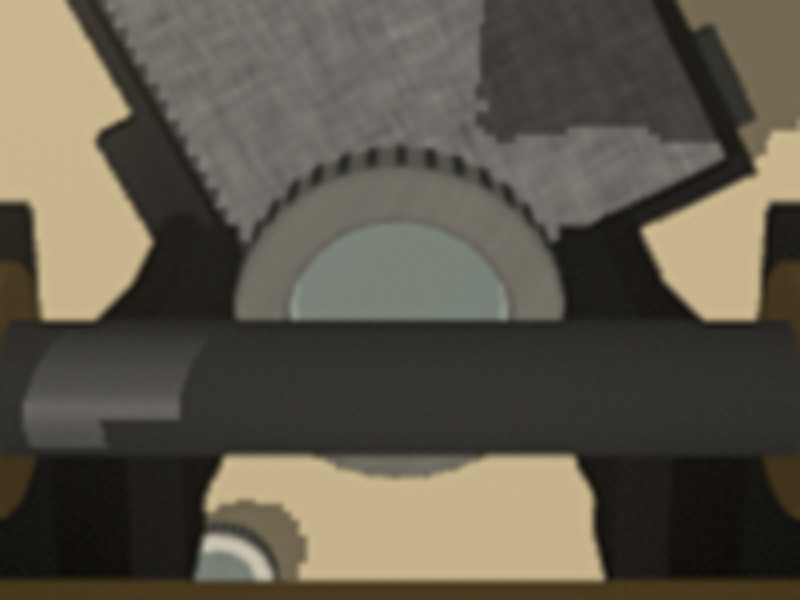

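The filter is held level, clear of the case, with the pads on the knurled rim. I'll work out its offset in the tool frame, then move to look at the wheel.

Run:
```python
from h import *
p,d,pos,rot=load("pics/wrist7.npz")
C=cal("wrist",np.zeros(3),np.array([0,0,0,1.]))
X=cloud(C,d); m=np.zeros(d.shape,bool); m[222:258,280:360]=1
for uv in [(320,225),(320,230),(285,250),(355,250),(300,228)]: print(uv,X[uv[1],uv[0]].round(4))
for z in (-.030,-.032): print(z,onplane(C,[[320,221.3],[320,298.7],[278.8,256],[361.2,256]],z).round(4).tolist())
```

```text
(320, 225) [ 0.0177  0.0006 -0.0299]
(320, 230) [ 0.0158  0.0006 -0.0314]
(285, 250) [ 0.0059 -0.0156 -0.0309]
(355, 250) [ 0.0062  0.0167 -0.0316]
(300, 228) [ 0.0165 -0.0085 -0.0307]
-0.03 [[0.0195, 0.0006, -0.03], [-0.0196, 0.0006, -0.03], [0.0025, -0.0186, -0.03], [0.0025, 0.0199, -0.03]]
-0.032 [[0.0201, 0.0006, -0.032], [-0.0184, 0.0006, -0.032], [0.0034, -0.0184, -0.032], [0.0034, 0.0196, -0.032]]
```

Emit:
{"op": "drive_tool", "data": {
  "targets": [-4, -0.5, -1, 0, 0, -7, -8, -1, -1, 0, 0, -14, -12, -2, -1, 0, 0, -21, -15, -3, -1, 0, 0, -28, -18, -4, -1, 0, 0, -35, -21, -5, -1, 0, 0, -42, -24, -6, -1, 0, 0, -49, -27, -7, -1, 0, 0, -30, -30, -7, -1, 0, 0, -30, -33, -7, -1, 0, 0, -30, -35, -7, -1, 0, 0, -30, -35, -7, -1, 0, 0, -30]
}}

```text
time: 7.33
position: [0.4319, -0.175, 0.127]
tool_rot: [0.502, 0.865, -0.0, 0.0]
ft_force: [0.8, 0.4, -0.7]
grip_width: 0.0381
```

The held filter's axis is within 0.6 mm of the tool axis, and its rim top is at tool z −0.031. Now I'll look at the wheel.

Run:
```python
from h import *
o=snap("wrist","8"); print(o["position"],o["tool_rot"],o["q"]); o=snap("scene","8");crop("scene","8",150,150,310,270,5)
```

```text
[ 0.43193951 -0.17502345  0.12703683] [ 5.01806922e-01  8.64979436e-01 -4.84375105e-04  3.90719632e-04] [-6.24821851e-01  4.32478871e-01  1.89641957e+00 -1.22205596e-03
  8.11821105e-01 -1.14340437e+00]
```

View pics/wrist8.png

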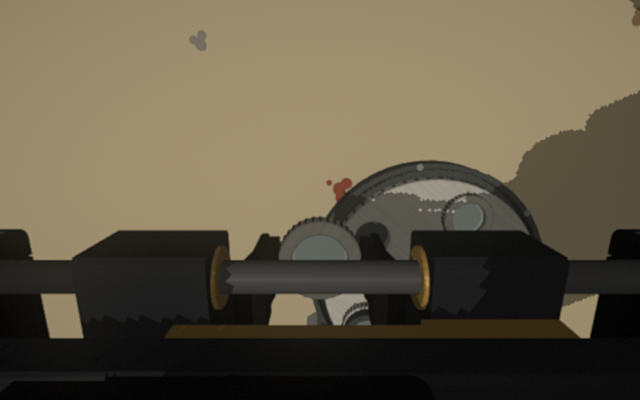

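View pics/scene8_c150_150.png

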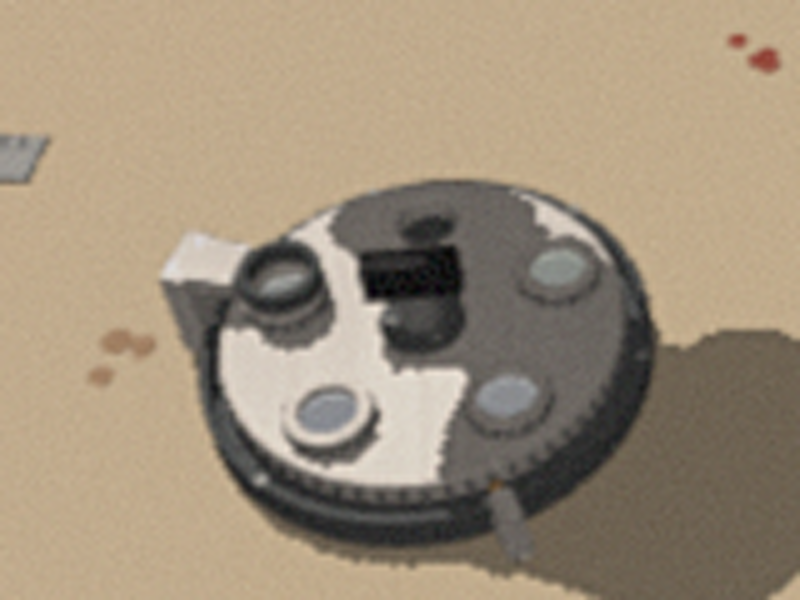

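The red splash and the held filter hide the pocket, which shows at (373,237). I'll turn to the insertion yaw and place the camera over the pocket.

Emit:
{"op": "drive_tool", "data": {
  "targets": [-1.5, 1, -1, 0, 0, -7, -3, 2, -1.5, 0, 0, -14, -4.5, 3.5, -1.5, 0, 0, -21, -6, 4.5, -1.5, 0, 0, -28, -7, 5.5, -1.5, 0, 0, -35, -8.4, 6.5, -1.5, 0, 0, -40, -8.4, 6.5, -1.5, 0, 0, -40, -8.4, 6.5, -1.5, 0, 0, -40, -8.4, 6.5, -1.5, 0, 0, -40]
}}

```text
time: 8.18
position: [0.5281, -0.2091, 0.1422]
tool_rot: [0.174, 0.985, 0.001, -0.002]
ft_force: [-0.5, 0.2, -0.6]
grip_width: 0.0382
```

Run:
```python
from h import *
o=snap("wrist","9"); print(o["position"],o["tool_rot"],o["q"]); crop("wrist","9",200,100,440,270,3)
```

```text
[ 0.52805197 -0.20912022  0.14216808] [ 1.73866488e-01  9.84767047e-01  8.32171803e-04 -1.90127388e-03] [-5.73810428e-01  5.25876587e-01  1.63106504e+00  6.71565094e-05
  9.88801484e-01 -1.79513381e+00]
```

View pics/wrist9.png

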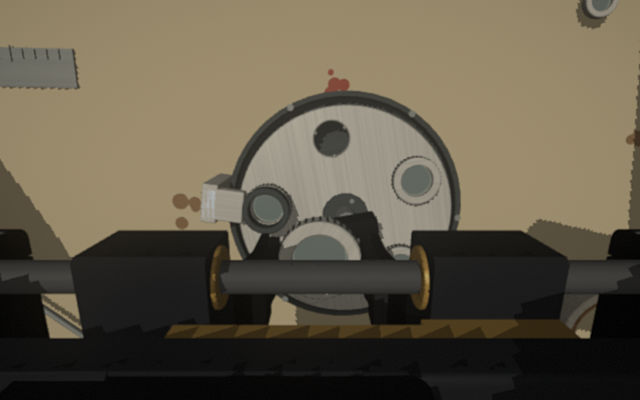

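The pocket is in full view at (332,138), with the tube at (268,208) and the disc edge clear. I'll fit the pocket and the disc.

```bash
cat > fit.py <<'E'
from h import *
from scipy.optimize import least_squares
def circ(P):
    f=lambda q:np.hypot(P[:,0]-q[0],P[:,1]-q[1])-q[2]
    r=least_squares(f,[*P[:,:2].mean(0),.03],loss="soft_l1",f_scale=.0007); return r.x,np.sqrt(np.mean(f(r.x)**2))
E
python3 - <<'E'
from fit import *
p,d,pos,rot=load("pics/wrist9.npz"); C=cal("wrist",pos,rot); g=cv2.cvtColor(p,cv2.COLOR_RGB2GRAY).astype(float)
def radial(c,z,r0,r1,angs,sign):
    # strongest edge along world-plane radial lines
    out=[]
    for a in angs:
        rr=np.arange(r0,r1,.0003); W=np.c_[c[0]+rr*np.cos(a),c[1]+rr*np.sin(a),np.full(len(rr),z)]
        uv=proj(C,W).astype(np.float32); s=cv2.remap(g.astype(np.float32),uv[:,0:1],uv[:,1:2],cv2.INTER_LINEAR)[:,0]
        s=cv2.GaussianBlur(s[:,None],(1,5),0)[:,0]; k=np.argmax(sign*np.gradient(s)); out.append(W[k])
    return np.array(out)
c=onplane(C,[[332,138]],.03)[0]; print("guess",c)
for i in range(2):
    E=radial(c,.03,.009,.021,np.linspace(0,2*np.pi,72,endpoint=False),1); q,e=circ(E); c=q[:2]
print("pocket",q,e); pk=q[:2]
w=pk+np.array([.065,.01])
for i in range(2):
    A=np.radians(np.arange(90,271,3)) 
    E=radial(w,.03,.084,.100,A,-1); q,e=circ(E); w=q[:2]
print("disc",q,e, "dist pocket",np.linalg.norm(pk-w),"ang",np.degrees(np.arctan2(*(pk-w)[::-1])))
# neighbour filter rim top z=.04 near (417,181)
Rt=R.from_quat(rot).as_matrix()
t=Rt.T@(np.r_[pk,.03]-pos); print("pocket in tool cm",t*100)
X=cloud(C,d); print("wheel top z",X[120:125,360:365,2].mean(),X[160,300,2],"tube",onplane(C,[[267,207]],.053),X[185,267],X[207,290])
s0=load("pics/side0.npz"); Cs=cal("side"); print("side",proj(Cs,[[*pk,.03],[*w,.03]])); Cs=cal("scene"); print("scene",proj(Cs,[[*pk,.03],[*w,.03]]))
E
```

```text
guess [ 0.48782268 -0.18248648  0.03      ]
pocket [ 0.48778528 -0.18328683  0.0148417 ] 0.00045671433454237415
disc [ 0.55311641 -0.18140448  0.09017513] 0.0040527307562093174 dist pocket 0.06535823418061756 ang -178.3496235510429
pocket in tool cm [ 4.62256198  1.03729093 11.23656616]
wheel top z 0.030284804880161376 0.02989226615391999 tube [[ 0.51949393 -0.24941967  0.053     ]] [ 0.50480645 -0.24555472  0.03932182] [ 0.52865055 -0.23445844  0.0396638 ]
side [[418.20740003 188.55865242]
 [385.66107002 179.94373846]]
scene [[235.249753   193.10367675]
 [240.15560095 212.57518791]]
```

Run:
```python
from h import *
rs=[];ps=[]
for i in range(6):
    o=robot.get_obs(); rs.append(o["tool_rot"]);ps.append(o["position"]); robot.camera("wrist")
rs=np.array(rs);ps=np.array(ps); print(ps.std(0),ps.mean(0)); print(rs.round(4).tolist())
p,d,pos,rot=load("pics/wrist9.npz"); C=cal("wrist",pos,rot); uv=proj(C,[[.48779,-.18329,.03]]); print(uv)
C=cal("wrist",ps.mean(0),R.from_quat(rs).mean().as_quat()); q=onplane(C,uv,.03)[0]; print("mean pose",q, R.from_quat(rs).mean().as_matrix().T@(q-ps.mean(0))*100)
yaw=2*np.arctan2(rs[:,0].mean(),rs[:,1].mean()); I=np.array([np.sin(yaw/2),np.cos(yaw/2),0,0]); C=cal("wrist",ps.mean(0),I); q=onplane(C,uv,.03)[0]; print("ideal",q,R.from_quat(I).as_matrix().T@(q-ps.mean(0))*100)
```

```text
[0.00042613 0.00053317 0.00029378] [ 0.52864364 -0.21021095  0.14289851]
[[0.1739, 0.9848, 0.0007, -0.0016], [0.1739, 0.9848, 0.0005, -0.0013], [0.1738, 0.9848, 0.0004, -0.0009], [0.1739, 0.9848, 0.0003, -0.0006], [0.1739, 0.9848, 0.0001, -0.0004], [0.1739, 0.9848, 0.0001, -0.0002]]
[[331.06496068 138.29901058]]
mean pose [ 0.48864567 -0.18452261  0.03      ] [ 4.61768263  1.03919716 11.29845596]
ideal [ 0.48881063 -0.18463517  0.03      ] [ 4.6182843   1.03891323 11.2898514 ]
```

The arm was still settling in that picture, so I'll measure again now that it is still.

```bash
cat >> fit.py <<'E'
def radial(C,g,c,z,r0,r1,angs,sign):
    out=[]
    for a in angs:
        rr=np.arange(r0,r1,.0003); W=np.c_[c[0]+rr*np.cos(a),c[1]+rr*np.sin(a),np.full(len(rr),z)]
        uv=proj(C,W).astype(np.float32); s=cv2.remap(g.astype(np.float32),uv[:,0:1],uv[:,1:2],cv2.INTER_LINEAR)[:,0]
        s=cv2.GaussianBlur(s[:,None],(1,5),0)[:,0]; out.append(W[np.argmax(sign*np.gradient(s))])
    return np.array(out)
E
python3 - <<'E'
from fit import *
o=snap("wrist","10"); print(o["position"],o["tool_rot"],robot.get_obs()["position"])
p,d,pos,rot=load("pics/wrist10.npz"); C=cal("wrist",pos,rot); g=cv2.cvtColor(p,cv2.COLOR_RGB2GRAY)
c=onplane(C,[[332,138]],.03)[0][:2]
for i in range(3):
    q,e=circ(radial(C,g,c,.03,.009,.021,np.linspace(0,2*np.pi,72,endpoint=False),1)); c=q[:2]
print("pocket",q,e)
Rt=R.from_quat(rot).as_matrix(); print("tool cm",Rt.T@(np.r_[c,.03]-pos)*100)
# held rim
C0=cal("wrist",np.zeros(3),np.array([0,0,0,1.])); X=cloud(C0,d)
q,e=circ(radial(C0,g,np.array([0.,0.]),-.031,.014,.024,np.radians([-75,-70,-65,-60,-55,-50,50,55,60,65,70,75,0,10,20,-10,-20,30,40,-30,-40]),-1)); print("rim",q,e)
E
```

```text
[ 0.52939462 -0.21105559  0.14329559] [ 1.73865134e-01  9.84769470e-01  3.48461721e-05 -6.73648423e-05] [ 0.52949272 -0.21116645  0.14329   ]
pocket [ 0.48778286 -0.18327382  0.01478576] 0.000493778017947198
tool cm [ 4.85930063  1.18477263 11.33031674]
rim [-0.00021769  0.00061753  0.01943647] 0.00041242843228085814
```

Both pictures put the pocket at (0.4878, −0.1833), radius 14.8 mm. The held rim is centred in the tool to within 0.6 mm. I'll go above the pocket and down to about 16 mm clear.

Emit:
{"op": "drive_tool", "data": {
  "targets": [2, 0.5, 0, 0, 0, 0, 4, 1, 1, 0, 0, 0, 4.88, 1.12, 3, 0, 0, 0, 4.88, 1.12, 5, 0, 0, 0, 4.88, 1.12, 7, 0, 0, 0, 4.88, 1.12, 9, 0, 0, 0, 4.88, 1.12, 10.4, 0, 0, 0, 4.88, 1.12, 10.8, 0, 0, 0, 4.88, 1.12, 10.8, 0, 0, 0, 4.88, 1.12, 10.8, 0, 0, 0, 4.88, 1.12, 10.8, 0, 0, 0, 4.88, 1.12, 10.8, 0, 0, 0]
}}

```text
time: 9.58
position: [0.4885, -0.1845, 0.0362]
tool_rot: [0.174, 0.985, -0.0, 0.001]
ft_force: [-0.1, 0.3, -0.7]
grip_width: 0.038
```

Run:
```python
from h import *
o=snap("side","11"); o=snap("scene","11"); snap("wrist","11"); robot.camera("wrist");o=robot.get_obs(); print(o["position"],o["tool_rot"],o["ft_force"])
crop("side","11",320,90,480,230,5);crop("scene","11",150,110,310,270,4)
Rt=R.from_quat(o["tool_rot"]).as_matrix(); print(Rt.T@(np.array([.48778,-.18327,.03])-(o["position"]+Rt@np.array([-.0002,.0006,0])))*100)
```

```text
[ 0.48807233 -0.18418252  0.03575371] [ 1.73598167e-01  9.84816390e-01 -2.41142130e-04  5.45049635e-04] [ 0.2274995   0.35630124 -0.09717325]
[0.07933779 0.01592099 0.57528094]
```

View pics/side11_c320_90.png

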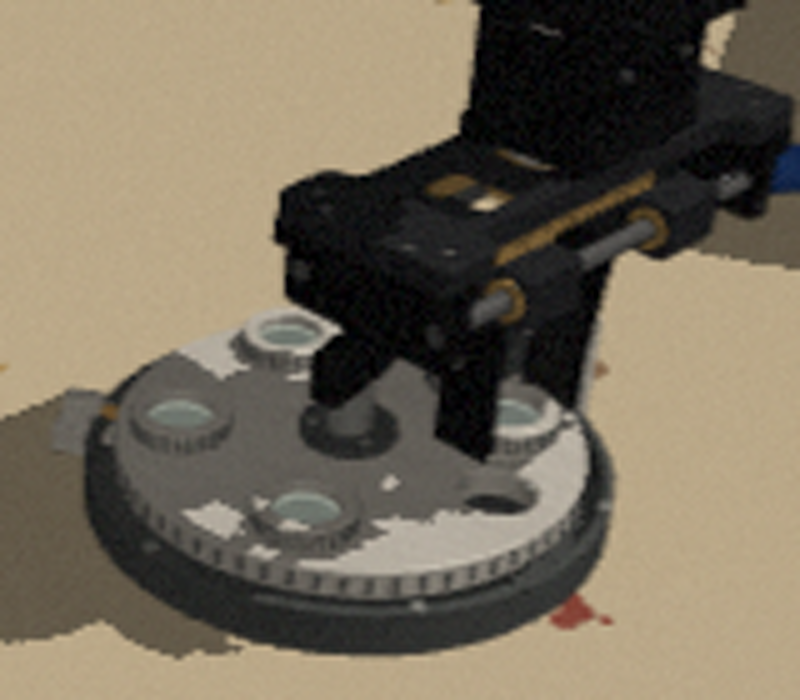

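View pics/wrist11.png

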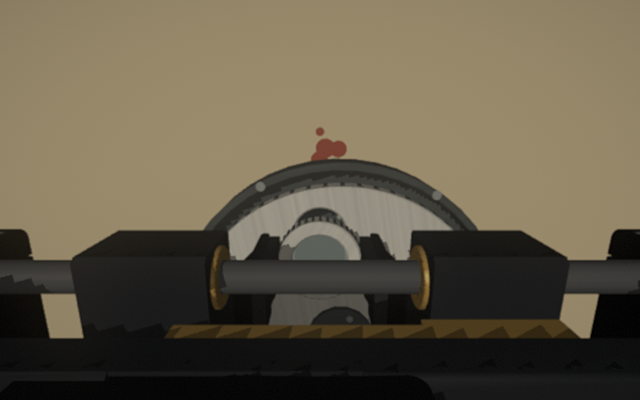

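The filter sits over the pocket with a residual of about 0.8 mm, and the gripper body clears the tube and the knob. Now I'll descend into the hole.

Emit:
{"op": "drive_tool", "data": {
  "targets": [0.06, 0.02, 0.4, 0, 0, 0, 0.06, 0.02, 0.8, 0, 0, 0, 0.06, 0.02, 1.2, 0, 0, 0, 0.06, 0.02, 1.5, 0, 0, 0, 0.06, 0.02, 1.5, 0, 0, 0, 0.06, 0.02, 1.5, 0, 0, 0, 0.06, 0.02, 1.5, 0, 0, 0]
}}

```text
time: 10.37
position: [0.4872, -0.1836, 0.02]
tool_rot: [0.174, 0.985, 0.0, -0.0]
ft_force: [0.3, 0.8, -0.1]
grip_width: 0.0379
```

Emit:
{"op": "drive_tool", "data": {
  "targets": [0, 0, 0.1, 0, 0, 0, 0, 0, 0.2, 0, 0, 0, 0, 0, 0.3, 0, 0, 0, 0, 0, 0.3, 0, 0, 0, 0, 0, 0.3, 0, 0, 0]
}}

```text
time: 10.78
position: [0.4872, -0.1836, 0.0171]
tool_rot: [0.174, 0.985, 0.0, -0.0]
ft_force: [0.2, -0.2, -1.0]
grip_width: 0.0377
```

Emit:
{"op": "drive_tool", "data": {
  "targets": [0, 0, 0.1, 0, 0, 0, 0, 0, 0.2, 0, 0, 0, 0, 0, 0.3, 0, 0, 0, 0, 0, 0.3, 0, 0, 0, 0, 0, 0.3, 0, 0, 0]
}}

```text
time: 11.2
position: [0.4872, -0.1836, 0.0142]
tool_rot: [0.174, 0.985, 0.0, -0.0]
ft_force: [-0.5, -0.6, 0.9]
grip_width: 0.0382
```

Emit:
{"op": "drive_tool", "data": {
  "targets": [0, 0, 0.1, 0, 0, 0, 0, 0, 0.2, 0, 0, 0, 0, 0, 0.2, 0, 0, 0, 0, 0, 0.2, 0, 0, 0]
}}

```text
time: 11.53
position: [0.4872, -0.1836, 0.0122]
tool_rot: [0.174, 0.985, -0.0, -0.0]
ft_force: [-0.4, -0.8, 2.3]
grip_width: 0.0384
```

Emit:
{"op": "drive_tool", "data": {
  "targets": [0, 0, 0.1, 0, 0, 0, 0, 0, 0.2, 0, 0, 0, 0, 0, 0.2, 0, 0, 0, 0, 0, 0.2, 0, 0, 0]
}}

```text
time: 11.87
position: [0.4872, -0.1836, 0.0102]
tool_rot: [0.174, 0.985, 0.0, -0.0]
ft_force: [-1.8, 0.6, 3.2]
grip_width: 0.0381
```

Emit:
{"op": "drive_tool", "data": {
  "targets": [0, 0, 0.1, 0, 0, 0, 0, 0, 0.2, 0, 0, 0, 0, 0, 0.2, 0, 0, 0, 0, 0, 0.2, 0, 0, 0]
}}

```text
time: 12.2
position: [0.4872, -0.1836, 0.0082]
tool_rot: [0.174, 0.985, -0.0, -0.0]
ft_force: [-2.2, -0.0, 4.7]
grip_width: 0.0379
```

Emit:
{"op": "drive_tool", "data": {
  "targets": [0.02, 0, 0.1, 0, 0, 0, 0.04, 0, 0.1, 0, 0, 0, 0.04, 0, 0.1, 0, 0, 0]
}}

```text
time: 12.45
position: [0.4872, -0.1836, 0.0074]
tool_rot: [0.174, 0.985, -0.0, 0.0]
ft_force: [-0.4, -0.2, 6.5]
grip_width: 0.038
```

Emit:
{"op": "drive_tool", "data": {
  "targets": [0, 0, 0.05, 0, 0, 0, 0, 0, 0.1, 0, 0, 0, 0, 0, 0.1, 0, 0, 0]
}}

```text
time: 12.7
position: [0.4872, -0.1836, 0.0064]
tool_rot: [0.174, 0.985, -0.0, 0.0]
ft_force: [-1.0, 0.8, 6.4]
grip_width: 0.0379
```

Emit:
{"op": "drive_tool", "data": {
  "targets": [0, 0, 0.05, 0, 0, 0, 0, 0, 0.05, 0, 0, 0, 0, 0, 0.05, 0, 0, 0]
}}

```text
time: 12.95
position: [0.4874, -0.1837, 0.006]
tool_rot: [0.174, 0.985, -0.0, 0.001]
ft_force: [-0.7, 0.8, 7.0]
grip_width: 0.0381
```

Emit:
{"op": "drive_tool", "data": {
  "targets": [0, 0, 0.05, 0, 0, 0, 0, 0, 0.05, 0, 0, 0, 0, 0, 0.05, 0, 0, 0]
}}

```text
time: 13.2
position: [0.4874, -0.1837, 0.0055]
tool_rot: [0.174, 0.985, -0.0, 0.001]
ft_force: [-1.3, 1.0, 7.2]
grip_width: 0.038
```

Emit:
{"op": "drive_tool", "data": {
  "targets": [0, 0, 0.05, 0, 0, 0, 0, 0, 0.05, 0, 0, 0, 0, 0, 0.05, 0, 0, 0]
}}

```text
time: 13.45
position: [0.4872, -0.1836, 0.0048]
tool_rot: [0.174, 0.985, -0.0, 0.0]
ft_force: [-0.8, 0.1, 4.4]
grip_width: 0.0381
```

The push fell from 7.2 to 4.4 N, which looks like the snap. I'll press on gently toward 9–10 N to seat the rim fully.

Emit:
{"op": "drive_tool", "data": {
  "targets": [0, 0, 0.05, 0, 0, 0, 0, 0, 0.1, 0, 0, 0, 0, 0, 0.1, 0, 0, 0]
}}

```text
time: 13.7
position: [0.4872, -0.1836, 0.0037]
tool_rot: [0.174, 0.985, -0.0, 0.0]
ft_force: [-0.5, 0.0, 5.1]
grip_width: 0.0382
```

Emit:
{"op": "drive_tool", "data": {
  "targets": [0, 0, 0.05, 0, 0, 0, 0, 0, 0.1, 0, 0, 0, 0, 0, 0.1, 0, 0, 0]
}}

```text
time: 13.95
position: [0.4871, -0.1836, 0.0027]
tool_rot: [0.174, 0.985, -0.0, 0.0]
ft_force: [-0.8, 0.3, 5.2]
grip_width: 0.0377
```

Emit:
{"op": "drive_tool", "data": {
  "targets": [0, 0, 0.05, 0, 0, 0, 0, 0, 0.05, 0, 0, 0, 0, 0, 0.05, 0, 0, 0]
}}

```text
time: 14.2
position: [0.4871, -0.1836, 0.0023]
tool_rot: [0.174, 0.985, -0.0, 0.0]
ft_force: [-1.5, 0.5, 6.1]
grip_width: 0.038
```

Emit:
{"op": "drive_tool", "data": {
  "targets": [0, 0, 0.05, 0, 0, 0, 0, 0, 0.05, 0, 0, 0, 0, 0, 0.05, 0, 0, 0]
}}

```text
time: 14.45
position: [0.4871, -0.1836, 0.0019]
tool_rot: [0.174, 0.985, -0.0, 0.0]
ft_force: [-1.2, 0.7, 7.2]
grip_width: 0.0378
```

Emit:
{"op": "drive_tool", "data": {
  "targets": [0, 0, 0.05, 0, 0, 0, 0, 0, 0.05, 0, 0, 0, 0, 0, 0.05, 0, 0, 0]
}}

```text
time: 14.7
position: [0.4871, -0.1836, 0.0016]
tool_rot: [0.174, 0.985, -0.0, 0.0]
ft_force: [-1.8, 0.4, 8.1]
grip_width: 0.0382
```

Emit:
{"op": "drive_tool", "data": {
  "targets": [0, 0, 0.03, 0, 0, 0, 0, 0, 0.03, 0, 0, 0, 0, 0, 0.03, 0, 0, 0]
}}

```text
time: 14.95
position: [0.487, -0.1836, 0.0014]
tool_rot: [0.174, 0.985, -0.0, 0.0]
ft_force: [-2.2, 0.7, 10.2]
grip_width: 0.0383
```

Emit:
{"op": "drive_tool", "data": {
  "targets": [0, 0, 0.03, 0, 0, 0, 0, 0, 0.03, 0, 0, 0, 0, 0, 0.03, 0, 0, 0]
}}

```text
time: 15.2
position: [0.487, -0.1836, 0.0012]
tool_rot: [0.174, 0.985, -0.0, 0.0]
ft_force: [-1.9, 0.4, 11.1]
grip_width: 0.038
```

Run:
```python
from h import *
o=snap("side","12"); print(o["position"],o["ft_force"]); print(robot.get_obs()["ft_force"]); crop("side","12",360,130,460,230,7)
```

```text
[ 0.4869539  -0.18356054  0.0011961 ] [-1.92287936  0.39569615 11.06280753]
[-1.58858991  0.50107925 10.70878659]
```

View pics/side12_c360_130.png

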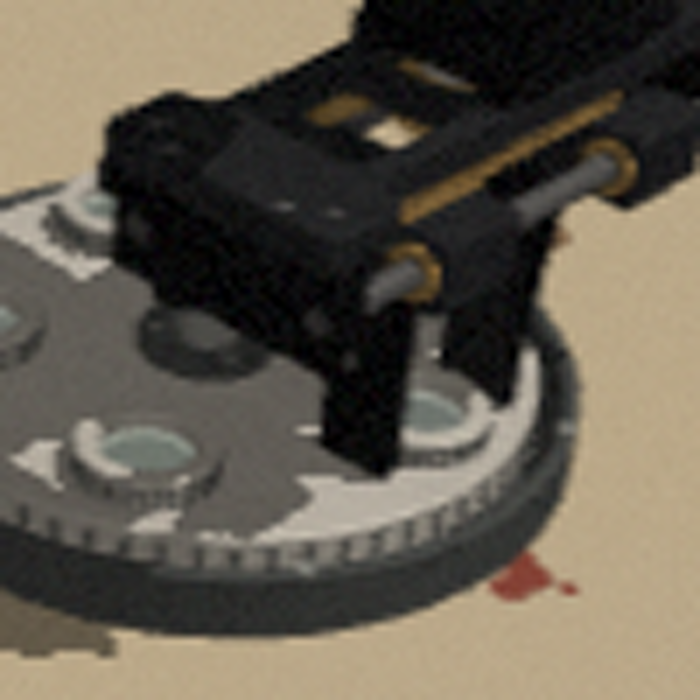

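The push climbed again to 11 N at the spindle's hard stop, so the filter should be home. I'll raise until the force is near zero and then let go.

Emit:
{"op": "drive_tool", "data": {
  "targets": [0, 0, -0.15, 0, 0, 0, 0, 0, -0.3, 0, 0, 0, 0, 0, -0.45, 0, 0, 0, 0, 0, -0.6, 0, 0, 0, 0, 0, -0.6, 0, 0, 0, 0, 0, -0.6, 0, 0, 0]
}}

```text
time: 15.75
position: [0.4873, -0.1837, 0.0065]
tool_rot: [0.174, 0.985, -0.0, 0.0]
ft_force: [0.4, -0.0, 2.9]
grip_width: 0.0383
```

Emit:
{"op": "drive_tool", "data": {
  "targets": [0, 0, -0.1, 0, 0, 0, 0, 0, -0.2, 0, 0, 0, 0, 0, -0.2, 0, 0, 0, 0, 0, -0.2, 0, 0, 0]
}}

```text
time: 16.08
position: [0.4871, -0.1836, 0.0084]
tool_rot: [0.174, 0.985, -0.0, 0.0]
ft_force: [1.1, 0.1, 1.0]
grip_width: 0.0382
```

Emit:
{"op": "drive_tool", "data": {
  "targets": [0, 0, 0, 0, 0, 0, 0, 0, 0, 0, 0, 0, 0, 0, 0, 0, 0, 0, 0, 0, 0, 0, 0, 0, 0, 0, 0, 0, 0, 0],
  "grip": -0.3
}}

```text
time: 16.5
position: [0.4864, -0.1832, 0.0084]
tool_rot: [0.174, 0.985, 0.0, -0.0]
ft_force: [0.1, 0.3, -0.3]
grip_width: 0.0555
```

Emit:
{"op": "drive_tool", "data": {
  "targets": [0, 0, -1, 0, 0, 0, 0, 0, -3, 0, 0, 0, 0, 0, -6, 0, 0, 0, -1.5, -0.5, -9, 0, 0, 0, -3, -1, -12, 0, 0, 0, -4.8, -1.2, -13, 0, 0, 0, -4.8, -1.2, -13, 0, 0, 0, -4.8, -1.2, -13, 0, 0, 0, -4.8, -1.2, -13, 0, 0, 0, -4.8, -1.2, -13, 0, 0, 0]
}}

```text
time: 17.33
position: [0.5255, -0.2096, 0.137]
tool_rot: [0.174, 0.985, 0.001, -0.002]
ft_force: [-0.6, -0.2, -0.7]
grip_width: 0.0565
```

Run:
```python
from h import *
o=snap("side","13"); snap("scene","13"); o=snap("wrist","13"); print(o["position"],o["tool_rot"]); crop("side","13",330,120,460,230,6);crop("scene","13",170,160,300,270,6)
```

```text
[ 0.5260716  -0.20997779  0.13712085] [ 1.73604940e-01  9.84813113e-01  8.09561764e-04 -1.94965171e-03]
```

View pics/side13_c330_120.png

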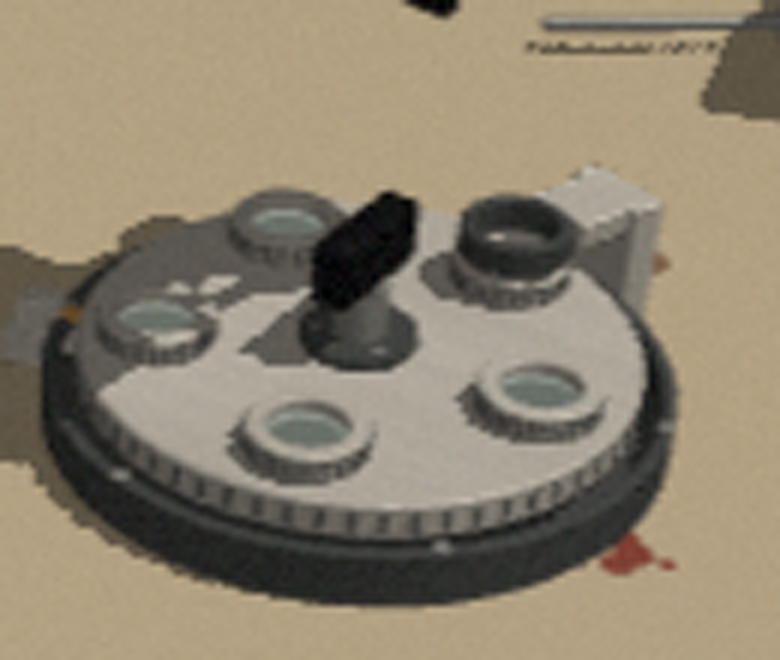

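View pics/wrist13.png

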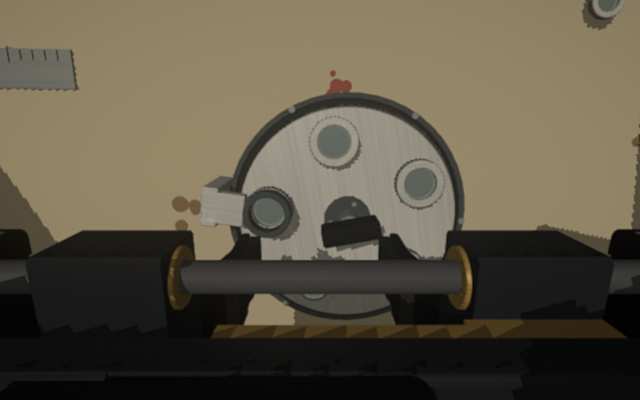

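View pics/scene13_c170_160.png

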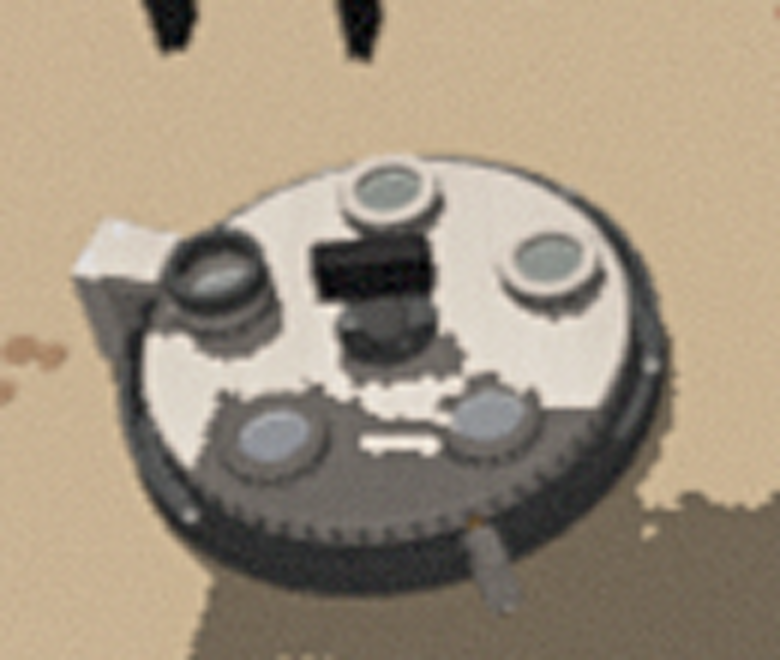

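The new filter looks seated like its neighbours: (333,142) in the wrist view against (420,183). Next I'll compare rim heights by depth and measure the knob's place and angle.

Run:
```python
from fit import *
o=snap("wrist","14"); print(o["position"],o["tool_rot"])
p,d,pos,rot=load("pics/wrist14.npz"); C=cal("wrist",pos,rot); g=cv2.cvtColor(p,cv2.COLOR_RGB2GRAY); X=cloud(C,d)
for nm,uv in dict(new=(333,142),nb=(420,183)).items():
    c=onplane(C,[uv],.04)[0][:2]
    for i in range(3):
        E=radial(C,g,c,.04,.016,.024,np.linspace(0,2*np.pi,72,endpoint=False),-1); q,e=circ(E); c=q[:2]
    r=np.hypot(X[...,0]-c[0],X[...,1]-c[1]); m=(r>.0145)&(r<.0185); P=X[m]; A=np.c_[P[:,:2]-c,np.ones(len(P))]; s,*_=np.linalg.lstsq(A,P[:,2],rcond=None)
    print(nm,q,e,"z",s[2],"tilt mm over 39:",s[:2]*39,"std",P[:,2].std())
    m=(r>.024)&(r<.030); print("  wheel z around",np.median(X[m][:,2]))
m=((X[...,2]>.066)&(X[...,2]<.085)&(g<60)&(np.hypot(X[...,0]-.554,X[...,1]+.182)<.04)).astype(np.uint8)
ys,xs=np.nonzero(m); print(len(xs),xs.min(),xs.max(),ys.min(),ys.max(),np.median(X[m>0][:,2]))
cs,_=cv2.findContours(m,cv2.RETR_EXTERNAL,cv2.CHAIN_APPROX_NONE); c=max(cs,key=cv2.contourArea)
P=onplane(C,c[:,0,:],.075)[:,:2].astype(np.float32)*1000; print("knob top rect",cv2.minAreaRect(P)); bx=cv2.boxPoints(cv2.minAreaRect(P)); print(bx)
crop("wrist","14",280,180,420,270,5)
```

```text
[ 0.5264852  -0.21022757  0.13732321] [ 1.73588192e-01  9.84816873e-01  6.53563144e-04 -1.56201251e-03]
new [ 0.4882129  -0.18315912  0.01866249] 0.00017228739963794318 z 0.1142081886882026 tilt mm over 39: [ 274.34537801 -100.46260333] std 0.08893226327743885
  wheel z around 0.26512283444013984
nb [ 0.542974   -0.12875543  0.01917329] 0.0014536005135065478 z 0.07169856945408519 tilt mm over 39: [-155.4658459    -2.12519599] std 0.08683930009398899
  wheel z around 0.254358362849975
1197 322 381 218 246 0.0749296840997187
knob top rect ((551.52197265625, -193.46372985839844), (43.14932632446289, 16.339017868041992), 80.84000396728516)
[[ 540.02216 -213.46274]
 [ 556.1528  -216.06378]
 [ 563.0218  -173.46472]
 [ 546.8912  -170.86368]]
```

View pics/wrist14_c280_180.png

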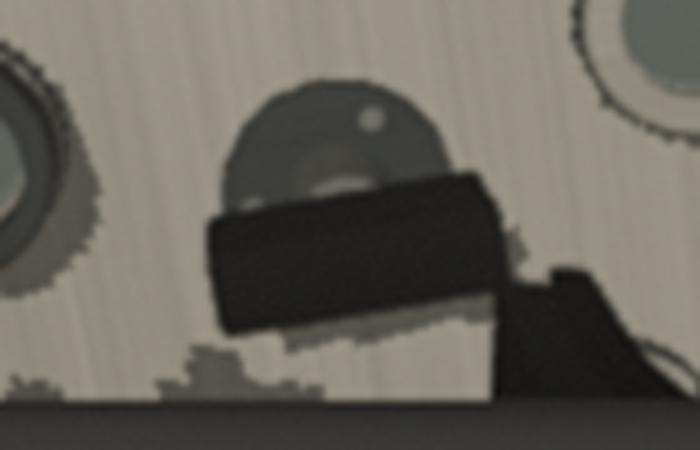

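The knob bar lies at 80.8°, and its centre at (0.5527, −0.1937) agrees with pocket + 66 mm, which gives (0.5530, −0.1938). The gripper's own depth pixels spoiled the rim-height fit, so I'll redo it with those masked out.

Run:
```python
from fit import *
p,d,pos,rot=load("pics/wrist14.npz"); C=cal("wrist",pos,rot); X=cloud(C,d)
for nm,c in dict(new=(.4882,-.1832),nb=(.5430,-.1288)).items():
    c=np.array(c); r=np.hypot(X[...,0]-c[0],X[...,1]-c[1]); m=(r>.0145)&(r<.018)&(X[...,2]<.06); P=X[m]; A=np.c_[P[:,:2]-c,np.ones(len(P))]; s,*_=np.linalg.lstsq(A,P[:,2],rcond=None)
    m2=(r>.024)&(r<.030)&(X[...,2]<.06); print(nm,len(P),"z",s[2].round(4),"tilt mm over 39:",(s[:2]*39).round(2),"wheel z",np.median(X[m2][:,2]).round(4))
o=robot.get_obs(); pos,rot=o["position"],o["tool_rot"]; print(pos,rot); Rt=R.from_quat(rot).as_matrix()
print("knob in tool cm",Rt.T@(np.array([.5529,-.1938,.034])-pos)*100,"tool y deg",np.degrees(np.arctan2(Rt[1,1],Rt[0,1])))
```

```text
new 592 z 0.0401 tilt mm over 39: [0.09 0.02] wheel z 0.0301
nb 537 z 0.0402 tilt mm over 39: [-0.19  0.1 ] wheel z 0.0302
[ 0.52683581 -0.2104792   0.13758084] [ 1.73625994e-01  9.84810816e-01  4.98991287e-04 -1.19264702e-03]
knob in tool cm [-1.90500273  2.45280617 10.35470796] tool y deg 70.00252325313333
```

The new filter is level and flush: rim top at 40.1 mm against 40.2 mm next door, with 0.1 mm of tilt. Now I'll swing over the knob.

Emit:
{"op": "drive_tool", "data": {
  "targets": [0, 0, 0, 0, 0, 7, -0.5, 0.5, 0, 0, 0, 14, -1, 1, 0, 0, 0, 21, -1.9, 2.4, 0, 0, 0, 28, -1.9, 2.4, 0, 0, 0, 35, -1.9, 2.4, 0, 0, 0, 42, -1.9, 2.4, 0, 0, 0, 49, -1.9, 2.4, 0, 0, 0, 56, -1.9, 2.4, 0, 0, 0, 63, -1.9, 2.4, 0, 0, 0, 70, -1.9, 2.4, 0, 0, 0, 77, -1.9, 2.4, 0, 0, 0, 79.2],
  "grip": 0
}}

```text
time: 18.53
position: [0.5535, -0.1948, 0.138]
tool_rot: [0.763, 0.646, -0.0, -0.001]
ft_force: [-0.3, -0.3, -0.0]
grip_width: 0.0435
```

Emit:
{"op": "drive_tool", "data": {
  "targets": [0, 0, 0.5, 0, 0, 0, 0, 0, 1, 0, 0, 0, 0, 0, 1, 0, 0, 0, 0, 0, 1, 0, 0, 0, 0, 0, 1, 0, 0, 0, 0, 0, 1, 0, 0, 0, 0, 0, 1, 0, 0, 0, 0, 0, 1, 0, 0, 0]
}}

```text
time: 19.2
position: [0.5541, -0.1952, 0.1287]
tool_rot: [0.762, 0.648, 0.0, 0.0]
ft_force: [-0.2, 0.0, -0.2]
grip_width: 0.0438
```

Run:
```python
from h import *
o=snap("wrist","15"); print(o["position"],o["grip_width"],o["ft_force"]); pos,rot=o["position"],o["tool_rot"]; Rt=R.from_quat(rot).as_matrix()
print("knob in tool cm",Rt.T@(np.array([.5529,-.1938,.034])-pos)*100,"tool y deg",np.degrees(np.arctan2(Rt[1,1],Rt[0,1])))
crop("wrist","15",200,140,440,320,3)
```

```text
[ 0.55405242 -0.19519703  0.12873619] 0.04380189067959219 [-0.24277277  0.03864253 -0.24538192]
knob in tool cm [ 0.12087347 -0.13941089  9.47355322] tool y deg -9.195483131738783
```

View pics/wrist15_c200_140.png

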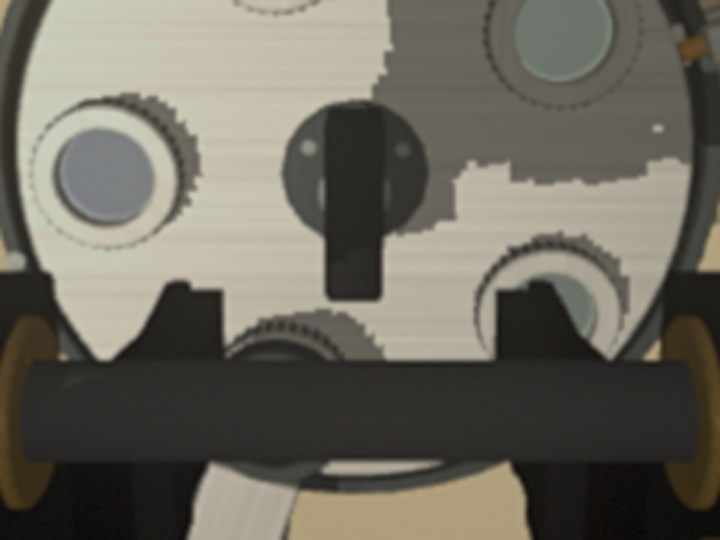

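The knob is aligned with the jaws, at crop x≈354 against a finger midpoint of 360, which matches the −1.4 mm computed. I'll descend and grip.

Emit:
{"op": "drive_tool", "data": {
  "targets": [0.12, -0.14, 2, 0, 0, 0, 0.12, -0.14, 4, 0, 0, 0, 0.12, -0.14, 6, 0, 0, 0, 0.12, -0.14, 8, 0, 0, 0, 0.12, -0.14, 9, 0, 0, 0, 0.12, -0.14, 9.4, 0, 0, 0, 0.12, -0.14, 9.4, 0, 0, 0, 0.12, -0.14, 9.4, 0, 0, 0, 0.12, -0.14, 9.4, 0, 0, 0]
}}

```text
time: 20.0
position: [0.5536, -0.1942, 0.0357]
tool_rot: [0.762, 0.648, 0.0, 0.001]
ft_force: [-0.1, 0.7, -0.1]
grip_width: 0.0438
```

Emit:
{"op": "drive_tool", "data": {
  "targets": [0, 0, 0, 0, 0, 0, 0, 0, 0, 0, 0, 0, 0, 0, 0, 0, 0, 0, 0, 0, 0, 0, 0, 0, 0, 0, 0, 0, 0, 0, 0, 0, 0, 0, 0, 0, 0, 0, 0, 0, 0, 0],
  "grip": 1,
  "squeeze": 35
}}

```text
time: 20.58
position: [0.553, -0.1938, 0.0347]
tool_rot: [0.762, 0.648, 0.0, 0.0]
ft_force: [0.3, 1.1, 0.2]
grip_width: 0.0135
```

The knob is gripped at 13.5 mm. I'll turn it counter-clockwise, starting with half the click.

Emit:
{"op": "drive_tool", "data": {
  "targets": [0, 0, 0, 0, 0, -3, 0, 0, 0, 0, 0, -7, 0, 0, 0, 0, 0, -11, 0, 0, 0, 0, 0, -15, 0, 0, 0, 0, 0, -19, 0, 0, 0, 0, 0, -23, 0, 0, 0, 0, 0, -27, 0, 0, 0, 0, 0, -31, 0, 0, 0, 0, 0, -35]
}}

```text
time: 21.33
position: [0.5525, -0.1939, 0.0345]
tool_rot: [0.53, 0.848, -0.0, -0.0]
ft_force: [0.1, -0.6, -0.3]
grip_width: 0.0139
```

Emit:
{"op": "drive_tool", "data": {
  "targets": [0, 0, 0, 0, 0, -4, 0, 0, 0, 0, 0, -8, 0, 0, 0, 0, 0, -12, 0, 0, 0, 0, 0, -16, 0, 0, 0, 0, 0, -20, 0, 0, 0, 0, 0, -24, 0, 0, 0, 0, 0, -28, 0, 0, 0, 0, 0, -32, 0, 0, 0, 0, 0, -36, 0, 0, 0, 0, 0, -37, 0, 0, 0, 0, 0, -37, 0, 0, 0, 0, 0, -37]
}}

```text
time: 22.33
position: [0.5522, -0.1941, 0.0345]
tool_rot: [0.236, 0.972, -0.0, -0.0]
ft_force: [-0.9, -2.9, 1.1]
grip_width: 0.0134
```

Run:
```python
from h import *
o=snap("side","16"); snap("scene","16"); print(o["position"],o["tool_rot"],o["ft_force"],o["moment"],o["grip_width"]);Rt=R.from_quat(o["tool_rot"]).as_matrix(); print(np.degrees(np.arctan2(Rt[1,1],Rt[0,1])))
crop("side","16",320,80,480,220,5)
```

```text
[ 0.55220019 -0.19414336  0.03447662] [ 2.35667427e-01  9.71833590e-01 -3.56517549e-04 -4.58495587e-04] [-0.94466785 -2.9027773   1.0603189 ] [-0.59475624  0.40181264 -0.00789885] 0.013399270925757573
62.738077021707596
```

View pics/side16_c320_80.png

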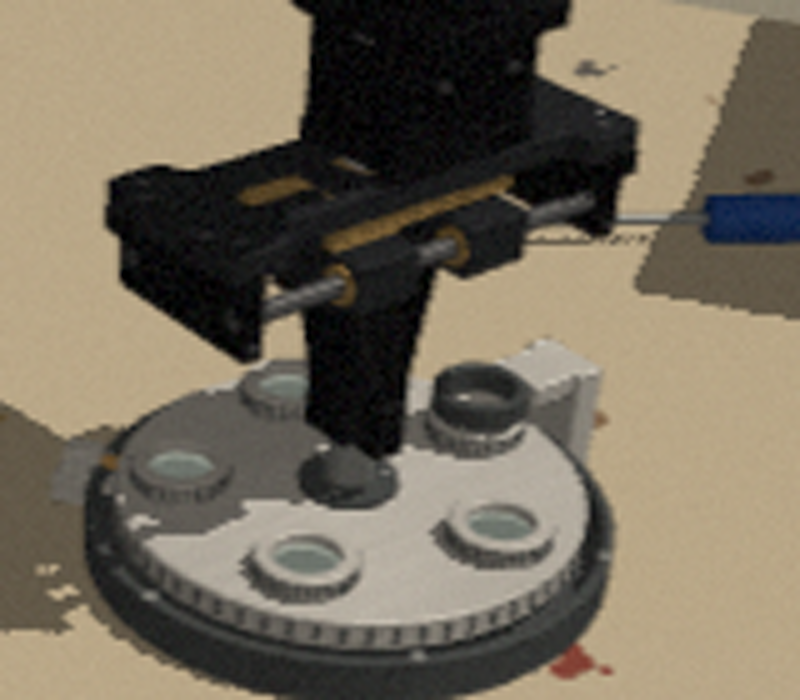

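The tool has turned 71.9° with the moment about z near zero. I'll release the knob and rise clear.

Emit:
{"op": "drive_tool", "data": {
  "targets": [0, 0, 0, 0, 0, 0, 0, 0, 0, 0, 0, 0, 0, 0, 0, 0, 0, 0, 0, 0, 0, 0, 0, 0, 0, 0, 0, 0, 0, 0],
  "grip": 0
}}

```text
time: 22.85
position: [0.5531, -0.1933, 0.0346]
tool_rot: [0.235, 0.972, 0.0, 0.0]
ft_force: [0.3, -0.2, 0.7]
grip_width: 0.0383
```

Emit:
{"op": "drive_tool", "data": {
  "targets": [0, 0, -1, 0, 0, 0, 0, 0, -3, 0, 0, 0, 0, 0, -6, 0, 0, 0, 0, 0, -9, 0, 0, 0, 0, 0, -11, 0, 0, 0, -2, 0, -11, 0, 0, 0, -5, 0, -11, 0, 0, 0, -5, 0, -11, 0, 0, 0, -5, 0, -11, 0, 0, 0, -5, 0, -11, 0, 0, 0, -5, 0, -11, 0, 0, 0, -5, 0, -11, 0, 0, 0]
}}

```text
time: 23.85
position: [0.5961, -0.2158, 0.1443]
tool_rot: [0.235, 0.972, 0.0, -0.001]
ft_force: [0.0, 0.1, 0.0]
grip_width: 0.0437
```

Run:
```python
from h import *
snap("side","17"); snap("scene","17"); robot.camera("wrist"); o=snap("wrist","17"); print(o["time"],o["position"],o["ft_force"],o["grip_width"])
crop("side","17",330,120,460,230,6);crop("scene","17",170,160,300,270,6)
a,b=[cv2.imread(f"pics/side{t}.png") for t in ("0","17")]
```

```text
24.0 [ 0.5967027  -0.21617872  0.14450091] [-0.40074551 -0.3188747   0.29249728] 0.04331998832346046
```

View pics/side17_c330_120.png

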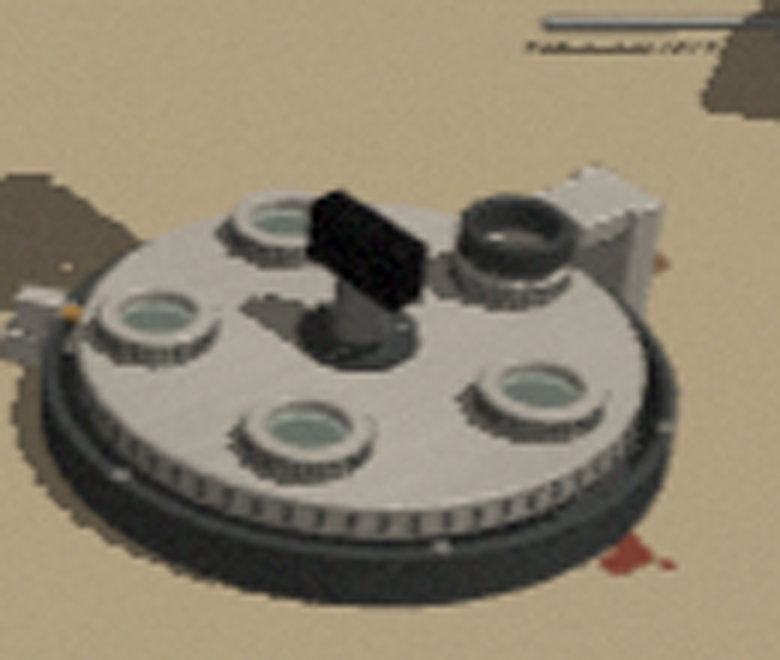

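View pics/wrist17.png

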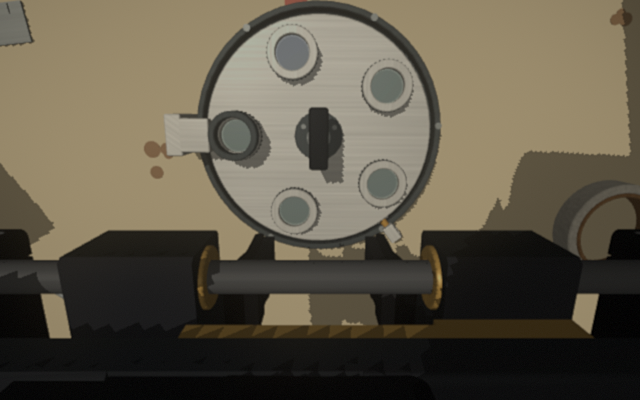

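View pics/scene17.png

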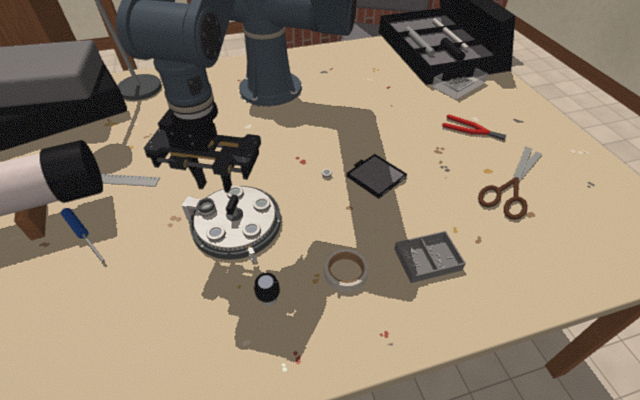

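The wheel shows all five filters; the fitted one is under the tube at (235,134) and the knob bar is upright in the picture. As a last check I'll measure the wheel angle and confirm the other things haven't moved.

Run:
```python
from fit import *
o=snap("wrist","18"); p,d,pos,rot=load("pics/wrist18.npz"); C=cal("wrist",pos,rot); g=cv2.cvtColor(p,cv2.COLOR_RGB2GRAY); X=cloud(C,d)
cc=[]
for uv in [(292,52),(388,85),(382,184),(294,210)]:
    c=onplane(C,[uv],.04)[0][:2]
    for i in range(3): q,e=circ(radial(C,g,c,.04,.016,.0235,np.linspace(0,2*np.pi,72,endpoint=False),-1)); c=q[:2]
    cc.append(c); a=np.degrees(np.arctan2(c[1]+.1938,c[0]-.553)); print(c.round(4),q[2].round(4),e.round(4),a.round(2),"off from click",((a-170.8+36)%72-36).round(2), np.hypot(*(c-[.553,-.1938])).round(4))
m=((X[...,2]>.066)&(X[...,2]<.085)&(g<60)).astype(np.uint8); m[:, :290]=0; m[:,350:]=0; m[:95]=0;m[180:]=0
c=max(cv2.findContours(m,cv2.RETR_EXTERNAL,cv2.CHAIN_APPROX_NONE)[0],key=cv2.contourArea)
print(cv2.minAreaRect(onplane(C,c[:,0,:],.075)[:,:2].astype(np.float32)*1000))
# glass under tube: rim height
c=np.array([.553,-.1938])+.066*np.array([np.cos(np.radians(242.8)),np.sin(np.radians(242.8))]); r=np.hypot(X[...,0]-c[0],X[...,1]-c[1]); mm=(r<.009)&(X[...,2]<.06); print("glass under tube z",np.median(X[mm][:,2]))
a,b=[cv2.cvtColor(cv2.imread(f"pics/scene{t}.png"),cv2.COLOR_BGR2GRAY) for t in("0","17")]
for nm,(x,y,s) in dict(eyepiece=(266,287,14),tray=(430,256,34),tape=(346,270,23)).items():
    t=cv2.Canny(a[y-s:y+s,x-s:x+s],60,150).astype(np.float32); w=cv2.Canny(b[y-s-6:y+s+6,x-s-6:x+s+6],60,150).astype(np.float32)
    _,v,_,l=cv2.minMaxLoc(cv2.matchTemplate(cv2.GaussianBlur(w,(0,0),1),cv2.GaussianBlur(t,(0,0),1),cv2.TM_CCOEFF_NORMED)); print(nm,round(v,2),l[0]-6,l[1]-6)
print(robot.get_obs()["time"],robot.get_obs()["ft_force"])
```

```text
[ 0.4883 -0.1833] 0.0187 0.0011 170.76 off from click -0.04 0.0656
[ 0.5434 -0.1289] 0.0189 0.0012 98.39 off from click -0.41 0.0656
[ 0.612  -0.1645] 0.019 0.001 26.41 off from click -0.39 0.0658
[ 0.5996 -0.241 ] 0.0192 0.0013 -45.35 off from click -0.15 0.0664
((553.4976196289062, -193.83453369140625), (13.493230819702148, 42.443058013916016), 62.45671844482422)
glass under tube z 0.03502979467939771
eyepiece 0.76 0 0
tray 0.66 0 0
tape 0.52 0 0
24.1 [ 0.25807713 -0.41239656 -0.00490091]
```

The wheel is within 0.4° of the click stop, the glass under the tube is at z = 35 mm as it should be for a seated filter, and the other things show no shift. I'm handing the job in.

```bash
python3 -c "
from rig import robot
print(robot.hand_in())"
```

```text
the job is handed in; nothing more can be done
None
```

The filter is in the wheel's pocket and now sits under the short tube. I turned the wheel one click by its knob, and I handed the job in at about 24 s.

- **Missed first grip:** my first attempt closed on air above the filter. Both cameras showed the real fingertips ending about 24 mm short of the reported TCP, which disagrees with the interface text. I allowed for that, and the second grip held the rim. Neither attempt appeared to touch the glass.
- **Fitting:** the push rose to 7.2 N and dropped to 4.4 N at the snap. I then pressed on to 11.1 N against the spindle's stop, the highest force I read, though I only read it at the end of each move. After I let go, the rim top was at 40.1 mm (40.2 mm on the neighbouring filter), with about 0.1 mm of tilt.
- **Turning:** the wheel came to rest 0.0 to 0.4° from the click, measured on the four visible filters after I released the knob. The glass under the tube was at z = 35 mm, as expected for a seated filter.
- **Other things:** the eyepiece, tray and tape roll showed no shift in the scene image. The tape roll's match was weak (0.52), because shadows had changed.
- **Camera mismatch:** the side camera read about 2 px (roughly 3 mm) off from the wrist camera, so I used the wrist camera.

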